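# Checking kit back into its nests

## Task

Put the disc-checking kit away, each piece in the aluminium nest made for it: the plug gauge lying along the two V-saddles, midway between them, the centring pin upright in the tall round socket, and each spacer ring flat in the pocketed plate of its own size, right down on the pocket floor. Set the pieces down rather than dropping them, and leave the two springs standing where they are.

Things in the scene. Friction and masses are not known exactly. Their poses are not given: they have to be found in the camera images.
- plug_gauge: plain steel plug gauge, a lying round bar 95 mm long with a knurled 18 mm grip and a slightly thinner plain end either side (treat it as 18 mm round all along); origin at its centre on its axis (9 mm above the bench at the start), y along its length; it may roll about y. About 0.2 kg
- large_ring: grey steel spacer ring lying flat, 52 mm outside, 10 mm high; origin at the centre of its underside, z up. It collides as a solid disc: take it across the outside, not by the bore. Up to 0.12 kg
- small_ring: grey steel spacer ring lying flat, 34 mm outside, 9 mm high; origin at the centre of its underside, z up. It collides as a solid disc: take it across the outside. Up to 0.12 kg
- centring_pin: steel stepped pin standing upright, 58 mm high: round foot 38 mm across and about 11 mm high, 20 mm shank with a bevelled tip above. Origin at the centre of its underside, z up. Towards the fingers the shank acts as a cone, 38 mm across at the foot's top, 26 mm at 38 mm up, 19 mm at 52 mm up; held there by 25 N it does not slip. Up to 0.23 kg
- seat_large: fixed square aluminium plate 86 x 86 mm, 10 mm high, with one round pocket 62 mm across and 5 mm deep (floor 5 mm above the bench), the nest of the 52 mm ring, which stands 5 mm proud in it; origin at the centre of its underside, under the pocket's centre, z up
- seat_small: fixed square aluminium plate 66 x 66 mm, 10 mm high, with one round pocket 44 mm across and 5 mm deep (floor 5 mm above the bench), the nest of the 34 mm ring, which stands 4 mm proud in it; origin at the centre of its underside, under the pocket's centre, z up
- pin_socket: fixed round aluminium socket on an 82 mm flange 6 mm high: a collar 64 mm outside, bore 48 mm, rim 22 mm above the bench, floor 6 mm above the bench, for the foot of the centring pin; origin at the centre of its underside, z up
- v_cradle: fixed aluminium base 52 x 90 mm, 6 mm high, with two upright V-saddles, each 12 mm thick, 52 mm wide, 40 mm high, centred 31 mm either side of the middle along y (50 mm free between them). The V's (90 degrees, 37 mm wide at the top) lie in line along y, lowest at x = 0, 21 mm up: the plug gauge rests in them with its axis 34 mm above the bench. Origin at the centre of the underside, y along the gauge's resting direction
- spring_a: green and blue coil spring standing on the bench, 22 mm across, 26 mm high, to be left alone; origin at the centre of its underside
- spring_b: a second such spring, to be left alone; origin at the centre of its underside
There are look-alikes about, which are no part of the job. What is shaped like the centring_pin but yellow is not meant.

How it is judged:
By the outcome, as a careful person would: the job done as asked, in the order asked, and still so for the second after the job is handed in, with the robot touching nothing.
It also fails if it takes over 120 s, if anything falls off the work surface, if the arm or the gripper's body presses on something with over 40 N, if the wrist force passes 120 N, or if a joint passes its speed limit or range.

## Robot

A 6-joint arm with a two-finger parallel gripper is mounted at the origin on a cart in front of the work surface, level with it; the furniture and walls round the work are solid. World frame = base frame: x ahead of the robot, y to its left, z up, the work surface at z = 0. Lengths are in m, angles in rad, forces in N, time in s.
With the tool pointing down it reaches from about 0.35 to 0.975 m from the base axis. Payload 4.9 kg.
Tool frame: the origin (TCP) lies at the very end of the fingers, on their centre line; the grasp point (between the pads) lies behind it (manip.grip_depth is the z of the grasp point in the tool frame, in m); z points along the fingers, y is the direction in which the jaws open and shut (so a half turn about z gives the same grasp; the last joint's range is limited). The gripper opens to 85 mm and grips with 20 to 120 N. Pads are 22 mm wide; open, the fingers measure 114 mm over their backs; the gripper's body (76 mm by 85 mm) begins 54 mm behind the grasp point. The pads swing forward as they close: fully open they stand 13 mm farther back than shut.
Start: joints at [-1.314, 0.053, 1.613, -0, 1.476, -0.119], TCP at [0.229, -0.581, 0.231] pointing down, gripper open.
Joint ranges: [-3.01, 3.01], [-1.01, 2.22], [0.06, 2.58], [-1.02, 4.17], [0.09, 2.62], [-3.14, 3.14]. Speed limits (rad/s): [2.57, 2.57, 3.14, 3.14, 3.14, 3.14].

## Interface

Orientations are given as a unit quaternion [w, x, y, z].
In Python, from plant import state, optics, manip, silhouettes, place_of gives the robot as it stands. The module is installed in compiled form; this text tells all that it offers.
- The arm moves only by the tool jog_arm, never from a script. Its argument "increments" is a list of rows, each an object with "slide": the shift along the tool's x, y, z in mm, a list of three; "rotation": the turn, a rotation vector about the tool's x, y, z in degrees, a list of three. A call has 1 to 20 rows; each row shifts and turns the commanded pose from where the row before left it, along the tool's axes as they then stand; what a row does not reach is not made up. A row lasts 1/12 s, in which the tool goes at most 41.7 mm and 7.16 degrees, less where a joint would pass 70% of its speed; a pose out of reach is approached as far as the arm can. A call with a gripper value outside its range is refused whole. "fingers" is the opening, from 0 (shut) to 1 (fully open), set as the call begins (left out, the last holds). The fingers move at their own pace and stop on an object; the grip force is fixed at half the most. Time passes only in rows, so rows that do not move let the fingers close. It gives the time, the measured TCP pose, the force and the opening at its end, in the units of the state.
- state(): the state, without advancing time (a new reading comes with each control period).
- optics.grab_frame(name): name is "scene" or "side" or "wrist"; returns a dict with "frame" (384x512x3 uint8, blue, green, red), "camera_matrix" (3x3 intrinsics, pixels), "distortion" ([k1, k2, p1, p2, k3] as OpenCV has them; the pictures are not rectified), "R" (3x3) and "t" (3): a world point X has camera coordinates R X + t. Camera axes: x right, y down, z forward; pixel columns grow to the right and rows downward; lengths in m; the calibration is good to about 2 mm. A picture is of the moment at which its call begins. There is no depth.
- manip.job_done(): hands the job in, once; it reports no verdict.
Trained networks look in the newest picture that a camera, given by its name, has taken for a name from the list of things; names that differ only in an ending like _2 or _b are one class to them, and where a whole thing is asked for, a point or a joint stands for the part that bears it (a point fixed in the world has none). Each returns a list of dicts, best first, with "score" (0 to 1); they miss things now and then, are a little off and sometimes report something else, mostly with a low value. They report only what shows in the picture. A call takes as long as a camera call. They do not tell look-alikes from the thing itself.
- silhouettes(thing, camera): "mask" (384x512 bool, what is visible of it) and "bbox" ([left, top, right, bottom] in pixels, round what is visible of it).
- place_of(thing, camera): "uv" ([column, row] in pixels: a listed point, or the origin of a listed thing).
The state is a dict: "time": time; "joint_pos": joint angles; "joint_vel": joint speeds; "joint_efforts": joint torques, N m; "tool_pos": TCP position; "tool_rot": TCP orientation; "contact_force": force on the tool from outside, world axes, zero at the start; "ft_torque": the same for the moment, N m; "gripper_width": opening from 0.0 (shut) to 1.0 (fully open).
Only numpy, scipy, OpenCV 4.12 (cv2) and the standard library are available. Lean on these libraries where they do the work, as an engineer would, in place of code of your own. Each camera call takes 0.05 s, during which the arm holds its last target.

## Working session

There is one attempt and no reset: what is moved stays moved. The work goes in short steps, Python scripts to look and compute and a tool call to move; the robot and the scene stay as the last step left them, time stands still between calls to the robot, and variables do not carry over. Pictures are saved under pics/ and viewed, and the job is handed in when it is done.

Besides the shell and the picture viewer there is one more tool, called after "Request:" as a command line: name --argument value ..., lists and objects as JSON in quotes. jog_arm: Moves the arm, as the interface text tells. Its arguments: {"type":"object","properties":{"increments":{"type":"array","items":{"type":"object","properties":{"slide":{"type":"array","items":{"type":"number"}},"rotation":{"type":"array","items":{"type":"number"}}}}},"fingers":{"type":"number"}},"required":["increments"]}

```bash
mkdir -p pics; ls; cat > h.py <<'E'
import numpy as np, cv2
from plant import state, optics, manip, silhouettes, place_of
def save(name,fn,scale=1.5):
    f=optics.grab_frame(name); im=f["frame"]
    cv2.imwrite("pics/"+fn,cv2.resize(im,None,fx=scale,fy=scale,interpolation=cv2.INTER_CUBIC)); return f
def ray(f,uv):
    p=cv2.undistortPoints(np.array([[uv]],float),f["camera_matrix"],np.array(f["distortion"]))[0,0]
    R=np.array(f["R"]);t=np.array(f["t"])
    return -R.T@t, R.T@np.array([p[0],p[1],1.])
def onz(f,uv,z):
    c,d=ray(f,uv); return c+d*(z-c[2])/d[2]
def proj(f,X):
    r,_=cv2.Rodrigues(np.array(f["R"])); return cv2.projectPoints(np.array(X,float).reshape(-1,3),r,np.array(f["t"]),f["camera_matrix"],np.array(f["distortion"]))[0][:,0]
E
python3 - <<'E'
from h import *
print(state()); print(manip.grip_depth)
for n in ["scene","side","wrist"]:
    f=save(n,n+"0.png"); print(n,(-f["R"].T@f["t"]).round(3),f["R"][2].round(2))
    for th in ["plug_gauge","large_ring","small_ring","centring_pin","seat_large","seat_small","pin_socket","v_cradle","spring_a"]:
        for r in place_of(th,n)[:4]: print(n,th,np.round(r["uv"],1),round(r["score"],2),onz(f,r["uv"],0.009 if th=="plug_gauge" else 0).round(4))
E
```

```text
pics
{'time': 0.0, 'joint_pos': array([-1.31398806e+00,  5.33285483e-02,  1.61430112e+00, -3.30326747e-05,
        1.47597012e+00, -1.19014599e-01]), 'joint_vel': array([-0.0001214 ,  0.00014345,  0.00129749, -0.00019972, -0.00080587,
        0.00016988]), 'joint_efforts': array([-1.21643821e-03, -3.93693924e+01, -3.70175028e+01, -1.48644267e-04,
        7.16950977e-03, -7.68500740e-06]), 'tool_pos': array([ 0.22922383, -0.58078263,  0.2300763 ]), 'tool_rot': array([-1.00005248e-03,  9.82395747e-01,  1.86808962e-01, -8.54893310e-05]), 'contact_force': array([-0.42200848,  0.39914703, -0.09015929]), 'ft_torque': array([-0.01931422,  0.01885428,  0.02553847]), 'gripper_width': 1.0017252365468674}
-0.0187
scene [-0.303 -0.676  0.527] [ 0.68  0.61 -0.41]
scene plug_gauge [288.  231.1] 0.58 [ 0.4353 -0.1291  0.009 ]
scene large_ring [224.  207.8] 0.73 [0.4426 0.0818 0.    ]
scene small_ring [258.7 221.8] 0.59 [ 0.4404 -0.0371  0.    ]
scene centring_pin [357.7 223.4] 0.73 [ 0.5812 -0.2268  0.    ]
scene centring_pin [323.5 242.6] 0.61 [ 0.4557 -0.2118  0.    ]
scene seat_large [198.5 196.
[... 611 characters left out ...]
9 ]
side large_ring [236.8 199.1] 0.59 [0.4343 0.0565 0.    ]
side small_ring [257.1 210.5] 0.57 [ 0.4439 -0.0343  0.    ]
side centring_pin [301.6 238.4] 0.82 [ 0.4527 -0.2145  0.    ]
side centring_pin [347.  225.6] 0.6 [ 0.5946 -0.2246  0.    ]
side seat_large [224.9 184.4] 0.9 [0.4583 0.1679 0.    ]
side seat_small [258.1 175.4] 0.72 [0.5899 0.1797 0.    ]
side pin_socket [236.3 164.3] 0.73 [0.5821 0.3055 0.    ]
side pin_socket [203.8 170.2] 0.16 [0.4576 0.3102 0.    ]
side v_cradle [203.6 169.8] 0.54 [0.4587 0.3139 0.    ]
side spring_a [311.2 222.7] 0.63 [ 0.5252 -0.1645  0.    ]
side spring_a [245.2 225. ] 0.6 [ 0.3722 -0.0879  0.    ]
wrist [ 0.304 -0.552  0.375] [-0.29 -0.11 -0.95]
```

View pics/scene0.png

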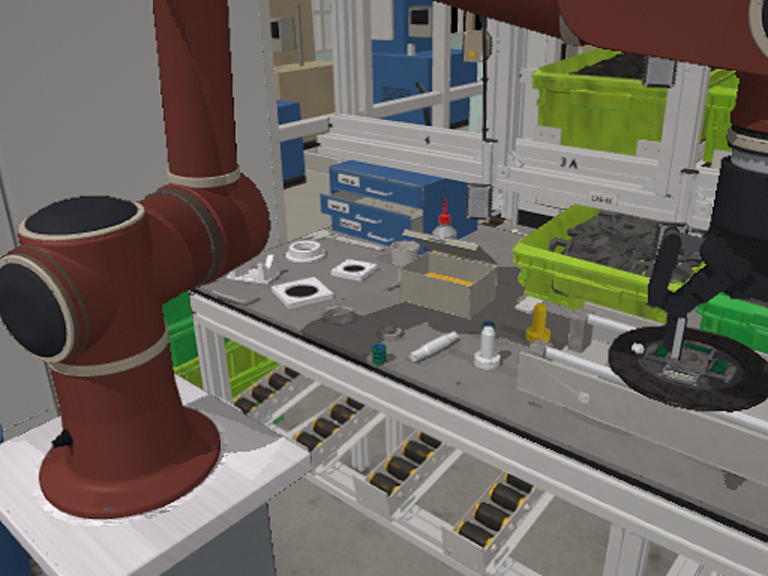

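View pics/side0.png

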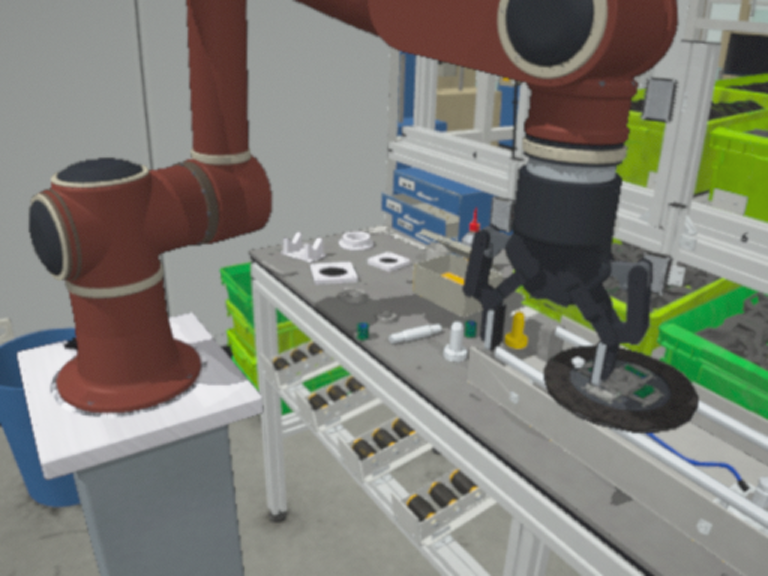

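View pics/wrist0.png

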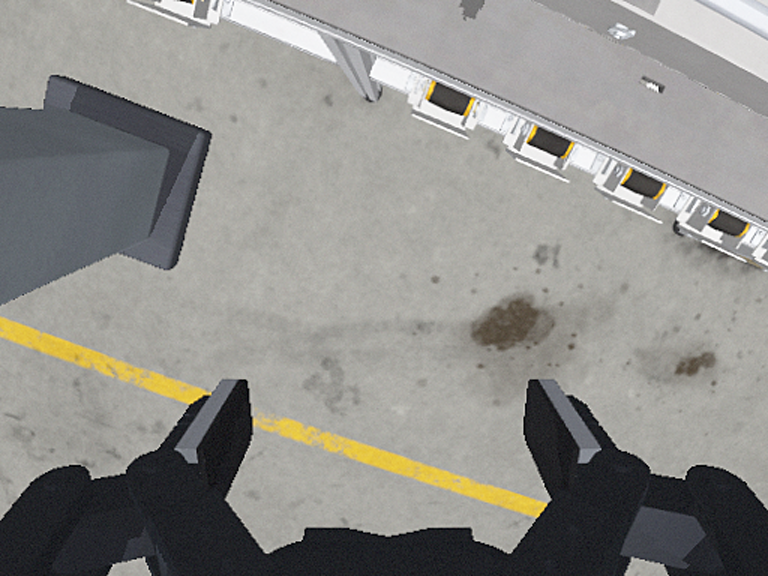

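```bash
cat >> h.py <<'E'
def yaw():
    q=state()["tool_rot"]; return 2*np.degrees(np.arctan2(q[2],q[1])) 
def plan(x,y,z,a=None,p=None,a0=None):
    """print tool-frame slide totals (mm) at current yaw and rotation about tool z (deg)"""
    s=state(); p=s["tool_pos"] if p is None else np.array(p)
    c=np.radians(yaw() if a0 is None else a0); d=(np.array([x,y,z])-p)*1000
    ax=np.array([np.cos(c),np.sin(c),0]); ay=np.array([np.sin(c),-np.cos(c),0])
    da=0 if a is None else -(a-np.degrees(c)); da=(da+180)%360-180
    print("t",round(s["time"],2),"slide",np.round([d@ax,d@ay,-d[2]],1),"rotz",round(da,1),"yaw",round(np.degrees(c),2))
E
python3 - <<'E'
from h import *
f=optics.grab_frame("wrist"); print(f["camera_matrix"],f["distortion"])
s=state();q=s["tool_rot"]
from scipy.spatial.transform import Rotation as Ro
Rt=Ro.from_quat([q[1],q[2],q[3],q[0]]).as_matrix()
c=-f["R"].T@f["t"]; print("cam in tool",Rt.T@(c-s["tool_pos"]), (f["R"]@Rt).round(3))
plan(0.42,-0.05,0.42)
plan(0.42,-0.05,0.42,90)
g=optics.grab_frame("scene")["frame"]
cv2.imwrite("pics/c0.png",cv2.resize(g[130:270,130:400],(810,420),interpolation=cv2.INTER_CUBIC))
E
```

```text
[[318.83789543   0.         258.27277875]
 [  0.         318.83789543 193.64778654]
 [  0.           0.           1.        ]] [-0.05899584  0.          0.          0.          0.        ]
cam in tool [ 0.08070242 -0.00016835 -0.14340268] [[ 0.001  1.    -0.001]
 [-0.951  0.001 -0.309]
 [-0.309  0.001  0.951]]
t 1.55 slide [ 372.3 -424.3 -188.7] rotz 0 yaw 21.53
t 1.55 slide [ 372.3 -424.3 -188.7] rotz -68.5 yaw 21.53
```

View pics/c0.png

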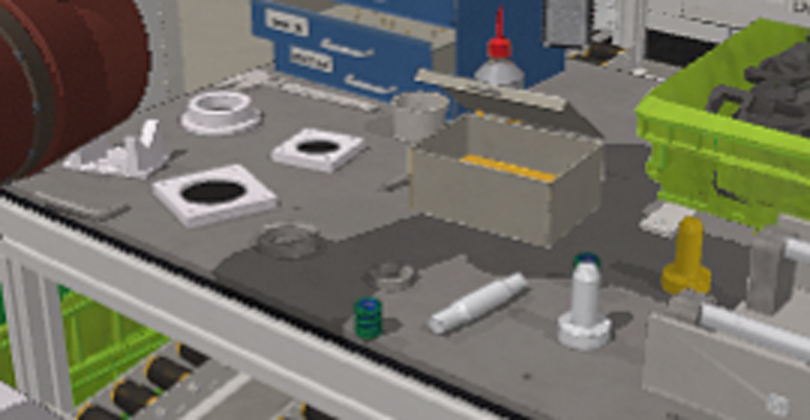

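```bash
cat >> h.py <<'E'
def rows(x,y,z,a,n,p=None,a0=None):
    s=state(); p=s["tool_pos"] if p is None else np.array(p)
    a0=yaw() if a0 is None else a0
    d=(np.array([x,y,z])-p)*1000/n; da=(a-a0+180)%360-180
    out=[]
    for i in range(n):
        c=np.radians(a0+da*i/n)
        out.append([round(float(v),1) for v in (d[:2]@[np.cos(c),np.sin(c)],d[:2]@[np.sin(c),-np.cos(c)],-d[2])]+[round(-da/n,2)])
    print("t",round(s["time"],2),"step",np.linalg.norm(d).round(1)); [print(o) for o in out]
E
python3 - <<'E'
from h import *
f=optics.grab_frame("scene")
print(onz(f,(274,238),.009),onz(f,(305,222),.009))
rows(0.42,-0.05,0.42,90,16)
E
```

```text
[ 0.39098677 -0.1235752   0.009     ] [ 0.49522531 -0.13423429  0.009     ]
t 1.65 step 37.2
[23.3, -26.5, -11.8, np.float64(-4.28)]
[25.2, -24.7, -11.8, np.float64(-4.28)]
[27.0, -22.8, -11.8, np.float64(-4.28)]
[28.6, -20.7, -11.8, np.float64(-4.28)]
[30.0, -18.5, -11.8, np.float64(-4.28)]
[31.3, -16.2, -11.8, np.float64(-4.28)]
[32.5, -13.8, -11.8, np.float64(-4.28)]
[33.4, -11.4, -11.8, np.float64(-4.28)]
[34.2, -8.8, -11.8, np.float64(-4.28)]
[34.7, -6.3, -11.8, np.float64(-4.28)]
[35.1, -3.7, -11.8, np.float64(-4.28)]
[35.3, -1.0, -11.8, np.float64(-4.28)]
[35.2, 1.6, -11.8, np.float64(-4.28)]
[35.0, 4.2, -11.8, np.float64(-4.28)]
[34.6, 6.8, -11.8, np.float64(-4.28)]
[34.0, 9.4, -11.8, np.float64(-4.28)]
```

Request:
jog_arm --increments '[{"slide":[23,-26,-12],"rotation":[0,0,-4]},{"slide":[25,-25,-12],"rotation":[0,0,-4]},{"slide":[27,-23,-12],"rotation":[0,0,-4]},{"slide":[28,-21,-12],"rotation":[0,0,-4]},{"slide":[30,-19,-12],"rotation":[0,0,-4]},{"slide":[31,-16,-12],"rotation":[0,0,-4]},{"slide":[32,-14,-12],"rotation":[0,0,-4]},{"slide":[33,-12,-12],"rotation":[0,0,-4]},{"slide":[34,-9,-12],"rotation":[0,0,-4]},{"slide":[34,-7,-12],"rotation":[0,0,-4]},{"slide":[35,-4,-12],"rotation":[0,0,-4]},{"slide":[35,-1,-12],"rotation":[0,0,-4]},{"slide":[35,1,-12],"rotation":[0,0,-4]},{"slide":[35,4,-12],"rotation":[0,0,-5]},{"slide":[35,6,-12],"rotation":[0,0,-5]},{"slide":[34,9,-12],"rotation":[0,0,-5]},{"slide":[0,0,0]},{"slide":[0,0,0]}]'

```text
invalid input
```

```bash
python3 - <<'E'
from h import *
print(state()["tool_pos"],yaw())
n="wrist"
f=save(n,"w1.png")
for th in ["plug_gauge","large_ring","small_ring","centring_pin","seat_large","seat_small","pin_socket","v_cradle","spring_a"]:
        for r in place_of(th,n)[:4]: print(n,th,np.round(r["uv"],1),round(r["score"],2),onz(f,r["uv"],0.009 if th=="plug_gauge" else 0).round(4))
E
```

```text
[ 0.22938116 -0.58135542  0.23127694] 21.53335327213448
```

View pics/w1.png

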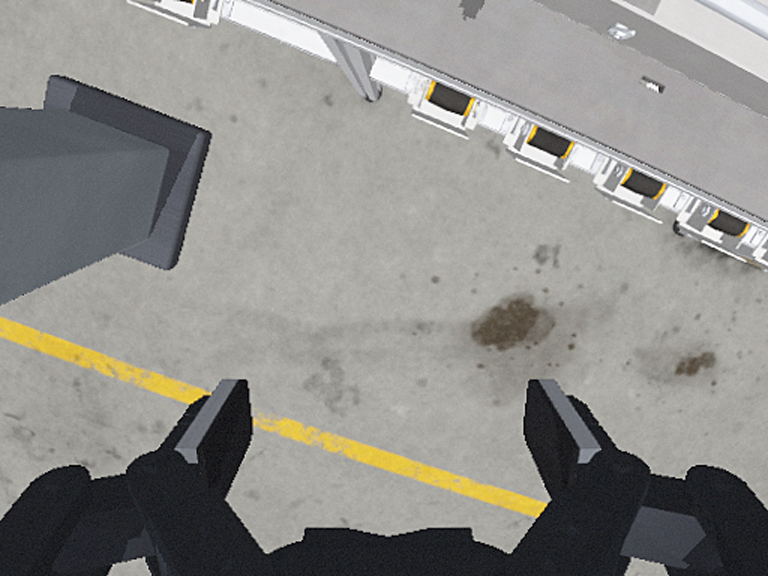

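Request:
jog_arm --increments '[{"slide":[23,-26,-12],"rotation":[0,0,-4]},{"slide":[25,-25,-12],"rotation":[0,0,-4]},{"slide":[27,-23,-12],"rotation":[0,0,-4]},{"slide":[28,-21,-12],"rotation":[0,0,-4]},{"slide":[30,-19,-12],"rotation":[0,0,-4]},{"slide":[31,-16,-12],"rotation":[0,0,-4]},{"slide":[32,-14,-12],"rotation":[0,0,-4]},{"slide":[33,-12,-12],"rotation":[0,0,-4]},{"slide":[34,-9,-12],"rotation":[0,0,-4]},{"slide":[34,-7,-12],"rotation":[0,0,-4]},{"slide":[35,-4,-12],"rotation":[0,0,-4]},{"slide":[35,-1,-12],"rotation":[0,0,-4]},{"slide":[35,1,-12],"rotation":[0,0,-4]},{"slide":[35,4,-12],"rotation":[0,0,-5]},{"slide":[35,6,-12],"rotation":[0,0,-5]},{"slide":[34,9,-12],"rotation":[0,0,-5]},{"slide":[0,0,0],"rotation":[0,0,0]},{"slide":[0,0,0],"rotation":[0,0,0]}]'

```text
time: 3.65
tool_pos: [0.4315, -0.0554, 0.4243]
tool_rot: [0.001, 0.715, 0.699, 0.0]
contact_force: [0.6, 0.2, -0.7]
gripper_width: 0.995
```

```bash
python3 - <<'E'
from h import *
print(state()["tool_pos"],yaw())
n="wrist"
f=save(n,"w2.png")
for th in ["plug_gauge","large_ring","small_ring","centring_pin","seat_large","seat_small","pin_socket","v_cradle","spring_a"]:
        for r in place_of(th,n)[:4]: print(n,th,np.round(r["uv"],1),round(r["score"],2),onz(f,r["uv"],0.009 if th=="plug_gauge" else 0).round(4))
E
```

```text
[ 0.4315039  -0.05542131  0.42434501] 88.73710321436951
wrist plug_gauge [265.3 178.6] 0.59 [ 0.4448 -0.1289  0.009 ]
wrist large_ring [256.9  64. ] 0.8 [0.4339 0.0671 0.    ]
wrist small_ring [257.8 131.4] 0.61 [ 0.433  -0.0448  0.    ]
wrist centring_pin [274.1 217.1] 0.65 [ 0.4608 -0.2083  0.    ]
wrist centring_pin [257.3  66. ] 0.59 [0.4345 0.0639 0.    ]
wrist centring_pin [333.7 225.9] 0.57 [ 0.5767 -0.2294  0.    ]
wrist seat_large [307.7 196.7] 0.27 [ 0.5243 -0.1683  0.    ]
wrist pin_socket [309.7 195.6] 0.33 [ 0.528  -0.1662  0.    ]
wrist spring_a [312.1 200.5] 0.71 [ 0.5328 -0.1761  0.    ]
wrist spring_a [221.6 155.5] 0.67 [ 0.3668 -0.0865  0.    ]
```

View pics/w2.png

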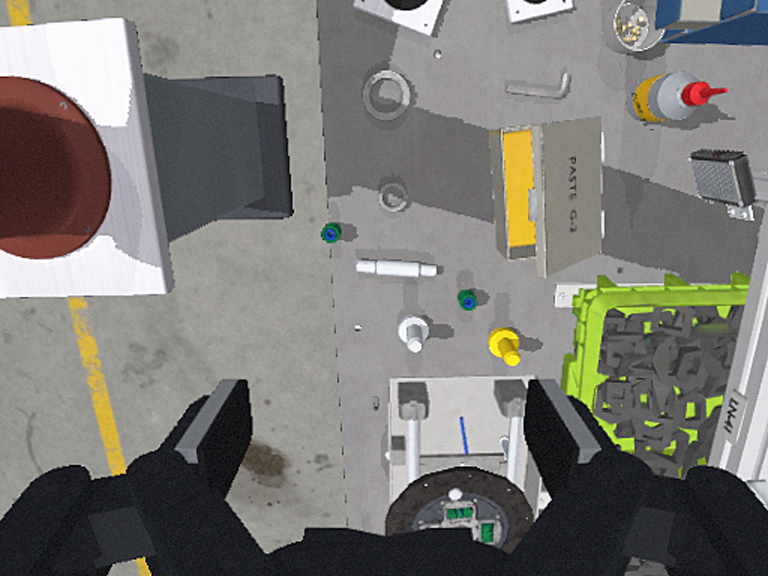

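```bash
cat >> h.py <<'E'
def maskpts(f,m,z):
    v,u=np.nonzero(m); p=cv2.undistortPoints(np.stack([u,v],1).astype(float)[:,None],f["camera_matrix"],np.array(f["distortion"]))[:,0]
    R=f["R"];c=-R.T@f["t"]; d=np.c_[p,np.ones(len(p))]@R
    return (c+d*((z-c[2])/d[:,2])[:,None])[:,:2]
E
python3 - <<'E'
from h import *
f=optics.grab_frame("wrist")
for i,r in enumerate(silhouettes("plug_gauge","wrist")[:3]):
    P=maskpts(f,r["mask"],.009); (c,wh,an)=cv2.minAreaRect((P*1000).astype(np.float32))
    e=np.linalg.eigh(np.cov(P.T))[1][:,1]
    print(r["score"],r["bbox"],P.mean(0),c,wh,an,np.degrees(np.arctan2(e[1],e[0])))
g=f["frame"][140:260,220:360]; cv2.imwrite("pics/c2.png",cv2.resize(g,None,fx=5,fy=5,interpolation=cv2.INTER_CUBIC))
E
```

```text
0.89 [241.3, 173.2, 292.5, 180.0] [ 0.44318163 -0.1287259 ] (443.3418273925781, -128.76002502441406) (18.142528533935547, 92.70130157470703) 84.33843231201172 175.21078247190312
```

View pics/c2.png

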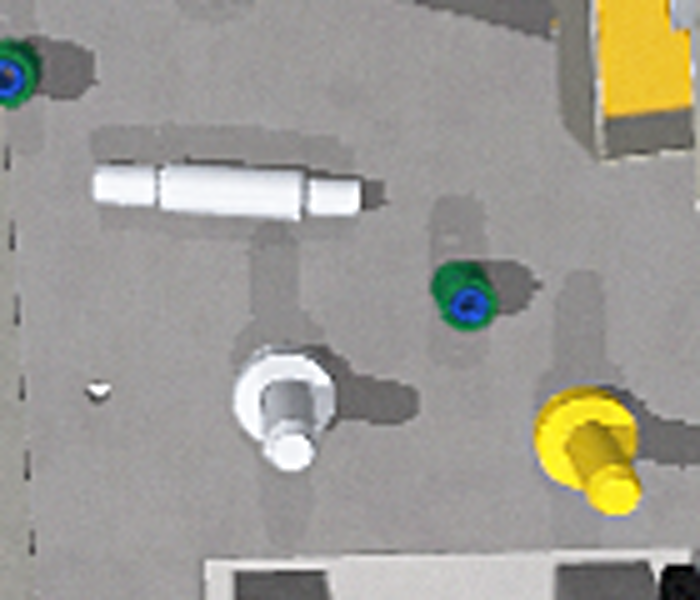

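```bash
python3 - <<'E'
from h import *
rows(0.443,-0.129,0.10,175,13)
E
```

```text
t 4.25 step 25.5
[-5.5, 1.1, 24.9, np.float64(-6.65)]
[-5.6, 0.4, 24.9, np.float64(-6.65)]
[-5.6, -0.2, 24.9, np.float64(-6.65)]
[-5.5, -0.9, 24.9, np.float64(-6.65)]
[-5.4, -1.5, 24.9, np.float64(-6.65)]
[-5.2, -2.1, 24.9, np.float64(-6.65)]
[-4.9, -2.7, 24.9, np.float64(-6.65)]
[-4.6, -3.3, 24.9, np.float64(-6.65)]
[-4.1, -3.8, 24.9, np.float64(-6.65)]
[-3.7, -4.2, 24.9, np.float64(-6.65)]
[-3.2, -4.6, 24.9, np.float64(-6.65)]
[-2.6, -5.0, 24.9, np.float64(-6.65)]
[-2.0, -5.2, 24.9, np.float64(-6.65)]
```

Request:
jog_arm --fingers 0.5 --increments '[{"slide":[-5.5,1,25],"rotation":[0,0,-6.6]},{"slide":[-5.5,0.5,25],"rotation":[0,0,-6.6]},{"slide":[-5.5,0,25],"rotation":[0,0,-6.6]},{"slide":[-5.5,-1,25],"rotation":[0,0,-6.6]},{"slide":[-5.5,-1.5,25],"rotation":[0,0,-6.6]},{"slide":[-5,-2,25],"rotation":[0,0,-6.6]},{"slide":[-5,-2.5,25],"rotation":[0,0,-6.6]},{"slide":[-4.5,-3.5,25],"rotation":[0,0,-6.6]},{"slide":[-4,-4,25],"rotation":[0,0,-6.6]},{"slide":[-3.5,-4,25],"rotation":[0,0,-6.6]},{"slide":[-3,-4.5,25],"rotation":[0,0,-6.6]},{"slide":[-2.5,-5,25],"rotation":[0,0,-6.6]},{"slide":[-2,-5,25],"rotation":[0,0,-6.6]},{"slide":[0,0,0],"rotation":[0,0,0]},{"slide":[0,0,0],"rotation":[0,0,0]}]'

```text
time: 5.5
tool_pos: [0.4413, -0.1275, 0.0972]
tool_rot: [-0.002, 0.051, 0.999, 0.001]
contact_force: [0.8, 0.4, 0.2]
gripper_width: 0.499
```

```bash
python3 - <<'E'
from h import *
print(state()["tool_pos"],yaw())
f=save("wrist","w3.png")
for i,r in enumerate(silhouettes("plug_gauge","wrist")[:3]):
    P=maskpts(f,r["mask"],.009); (c,wh,an)=cv2.minAreaRect((P*1000).astype(np.float32))
    e=np.linalg.eigh(np.cov(P.T))[1][:,1]
    print(r["score"],r["bbox"],P.mean(0),c,wh,an,np.degrees(np.arctan2(e[1],e[0])))
plan(0.443,-0.129,0.003,175)
E
```

```text
[ 0.44129155 -0.12747834  0.09717408] 174.12831708500303
0.86 [243.8, 133.2, 271.9, 254.0] [ 0.43946836 -0.12771988] (442.907958984375, -128.09371948242188) (19.2703800201416, 99.62620544433594) 84.78168487548828 174.72579928625683
t 5.6 slide [ 0.3 -0.9 97. ] rotz -0.8 yaw 174.21
```

View pics/w3.png

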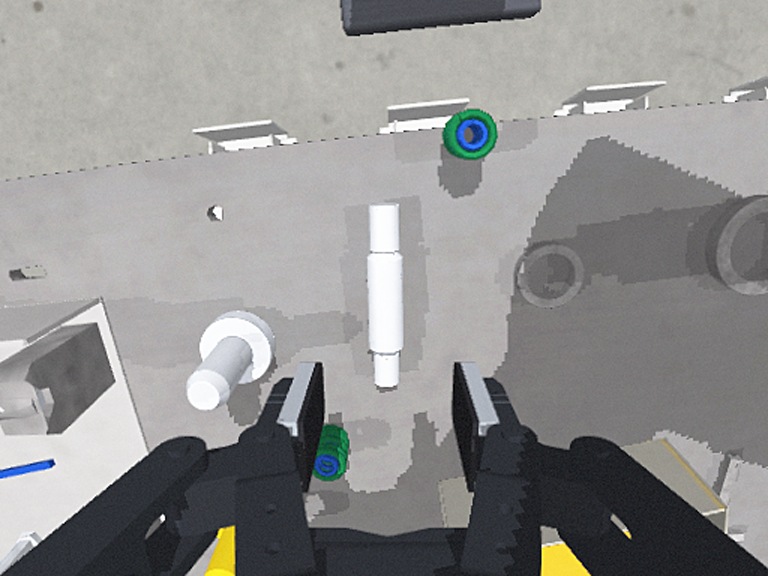

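Request:
jog_arm --increments '[{"slide":[0,0,30],"rotation":[0,0,-0.8]},{"slide":[0,-0.5,30],"rotation":[0,0,0]},{"slide":[0,0,20],"rotation":[0,0,0]},{"slide":[0,0,13],"rotation":[0,0,0]},{"slide":[0,0,0],"rotation":[0,0,0]},{"slide":[0,0,0],"rotation":[0,0,0]}]'

```text
time: 6.1
tool_pos: [0.4433, -0.1286, 0.0067]
tool_rot: [0.001, 0.043, 0.999, -0.0]
contact_force: [0.2, 0.2, 0.2]
gripper_width: 0.499
```

Request:
jog_arm --fingers 0.0 --increments '[{"slide":[0,0,0],"rotation":[0,0,0]},{"slide":[0,0,0],"rotation":[0,0,0]},{"slide":[0,0,0],"rotation":[0,0,0]},{"slide":[0,0,0],"rotation":[0,0,0]},{"slide":[0,0,0],"rotation":[0,0,0]},{"slide":[0,0,0],"rotation":[0,0,0]},{"slide":[0,0,0],"rotation":[0,0,0]},{"slide":[0,0,0],"rotation":[0,0,0]}]'

```text
time: 6.77
tool_pos: [0.4442, -0.1291, 0.0079]
tool_rot: [0.002, 0.043, 0.999, -0.001]
contact_force: [-1.2, 1.0, 6.0]
gripper_width: 0.178
```

Request:
jog_arm --increments '[{"slide":[0,0,-10],"rotation":[0,0,0]},{"slide":[0,0,-30],"rotation":[0,0,0]},{"slide":[0,0,-40],"rotation":[0,0,0]},{"slide":[3,33,-22],"rotation":[0,0,0]},{"slide":[3,33,-22],"rotation":[0,0,0]},{"slide":[3,33,-22],"rotation":[0,0,0]},{"slide":[3,33,-22],"rotation":[0,0,0]},{"slide":[3,33,-22],"rotation":[0,0,0]},{"slide":[3,33,-22],"rotation":[0,0,0]},{"slide":[3,33,-22],"rotation":[0,0,0]},{"slide":[3,33,-22],"rotation":[0,0,0]},{"slide":[3,33,-22],"rotation":[0,0,0]},{"slide":[3,33,-22],"rotation":[0,0,0]},{"slide":[0,0,0],"rotation":[0,0,0]},{"slide":[0,0,0],"rotation":[0,0,0]},{"slide":[0,0,0],"rotation":[0,0,0]}]'

```text
time: 8.1
tool_pos: [0.4399, 0.2027, 0.3051]
tool_rot: [-0.0, 0.042, 0.999, -0.0]
contact_force: [-1.0, 0.2, -2.5]
gripper_width: 0.179
```

```bash
python3 - <<'E'
from h import *
s=state();print(s["tool_pos"],yaw(),s["gripper_width"],s["contact_force"])
n="wrist"
f=save(n,"w4.png")
for th in ["large_ring","small_ring","seat_large","seat_small","pin_socket","v_cradle"]:
    for r in place_of(th,n)[:2]: print(th,np.round(r["uv"],1),round(r["score"],2),onz(f,r["uv"],0).round(4))
    for r in silhouettes(th,n)[:2]:
        P=maskpts(f,r["mask"],.010); (c,wh,an)=cv2.minAreaRect((P*1000).astype(np.float32))
        print("   ",round(r["score"],2),np.round(r["bbox"],0),P.mean(0).round(4),np.round(c,1),np.round(wh,1),round(an,1))
E
```

```text
[0.43988994 0.20265069 0.30514672] 175.1505827257458 0.17902947993852514 [-0.99515479  0.16512431 -2.50858098]
large_ring [165.8 156.9] 0.9 [0.441  0.0699 0.    ]
    0.82 [143. 138. 180. 173.] [0.4347 0.0687] [434.4  68.1] [52.4 52.4] 85.1
small_ring [ 87.  162.7] 0.7 [ 0.4391 -0.0479  0.    ]
    0.89 [ 71. 149. 101. 178.] [ 0.4361 -0.0421] [437.6 -41.8] [29.3 35.4] 17.5
    0.65 [  0. 183.   7. 196.] [ 0.4654 -0.1869] [ 465.8 -186.7] [ 4.8 18.3] 70.7
seat_large [ 87.7 167.3] 0.37 [ 0.446  -0.0485  0.    ]
    0.91 [208. 124. 282. 192.] [0.446  0.1744] [456.3 181.9] [87.2 88.3] 68.5
seat_small [251.5 248.3] 0.47 [0.5961 0.1794 0.    ]
    0.54 [223. 232. 242. 244.] [0.5675 0.1532] [567.9 153.2] [12.3 25.1] 17.0
pin_socket [342.7 239.7] 0.82 [ 0.5933  0.3224 -0.    ]
pin_socket [242.7 159.5] 0.38 [0.4542 0.1796 0.    ]
    0.77 [315. 213. 365. 265.] [0.5922 0.3185] [593.4 318.7] [85.5 80.2] 1.6
v_cradle [340.6 152.2] 0.8 [0.4551 0.3196 0.    ]
    0.91 [307. 122. 380. 184.] [0.456  0.3186] [459.4 319.7] [68.5 90.6] 22.4
```

View pics/w4.png

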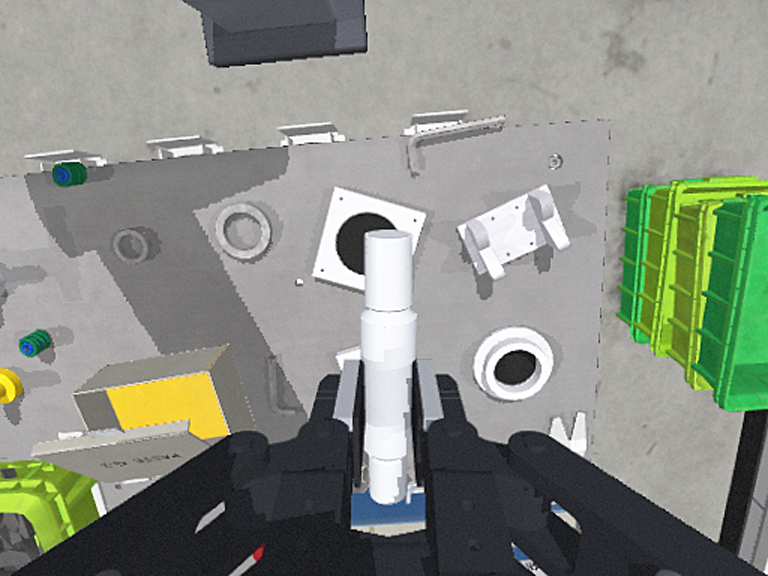

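```bash
cat >> h.py <<'E'
from scipy.spatial.transform import Rotation as Ro
def t2w(X):
    s=state();q=s["tool_rot"]; return Ro.from_quat([q[1],q[2],q[3],q[0]]).apply(np.array(X,float))+s["tool_pos"]
E
python3 - <<'E'
from h import *
f=optics.grab_frame("wrist")
for z in (-.008,-.002,.004): print(z,proj(f,t2w([[.0475,0,z],[.0175,0,z],[-.0175,0,z],[-.0475,0,z]])).round(1))
g=f["frame"]; cv2.imwrite("pics/c4.png",cv2.resize(g[140:340,200:330],None,fx=4,fy=4,interpolation=cv2.INTER_CUBIC)[:600*2][::1])
f=save("scene","s4.png")
cv2.imwrite("pics/c5.png",cv2.resize(f["frame"][100:230,130:290],None,fx=4.5,fy=4.5,interpolation=cv2.INTER_CUBIC))
E
python3 -c "
import cv2;g=cv2.imread('pics/c4.png');print(g.shape);cv2.imwrite('pics/c4.png',cv2.resize(g,None,fx=.75,fy=.75))"
```

```text
-0.008 [[256.4 163.3]
 [256.5 227. ]
 [256.5 291.4]
 [256.6 339.1]]
-0.002 [[256.5 160.5]
 [256.6 221.9]
 [256.6 284.5]
 [256.7 331.1]]
0.004 [[256.6 157.8]
 [256.6 217.2]
 [256.7 278. ]
 [256.7 323.6]]
(800, 520, 3)
```

View pics/c4.png

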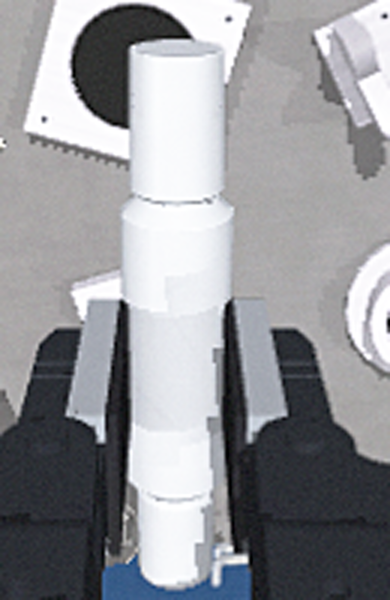

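View pics/c5.png

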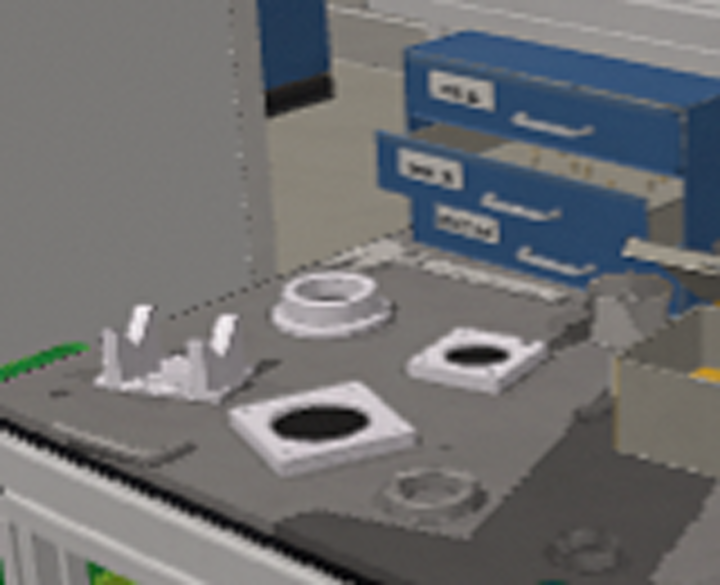

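```bash
cat > fit.py <<'E'
from h import *
from scipy.optimize import minimize
def box(x0,x1,y0,y1,z0,z1): return np.array([[x,y,z] for x in(x0,x1) for y in(y0,y1) for z in(z0,z1)])
def cyl(r,z0,z1,r1=None):
    t=np.linspace(0,2*np.pi,48,endpoint=False); r1=r if r1 is None else r1
    return np.r_[np.c_[r*np.cos(t),r*np.sin(t),0*t+z0],np.c_[r1*np.cos(t),r1*np.sin(t),0*t+z1]]
def cradle():
    P=[box(-.026,.026,-.045,.045,0,.006)]
    for yc in(-.031,.031):
        y0,y1=yc-.006,yc+.006
        P.append(box(-.026,.026,y0,y1,.006,.0215))
        for s in(-1,1):
            pr=[(0,.0215),(s*.0185,.04),(s*.026,.04),(s*.026,.0215)]
            P.append(np.array([[x,y,z] for x,z in pr for y in(y0,y1)]))
    return P
MODELS=dict(v_cradle=cradle(),seat_large=[box(-.043,.043,-.043,.043,0,.01)],seat_small=[box(-.033,.033,-.033,.033,0,.01)],
 pin_socket=[cyl(.041,0,.006),cyl(.032,.006,.022)],large_ring=[cyl(.026,0,.01)],small_ring=[cyl(.017,0,.009)],
 centring_pin=[cyl(.019,0,.011),cyl(.010,.011,.052),cyl(.01,.052,.058,.007)])
SS=4
def render(f,parts,x,y,a,z=0):
    m=np.zeros((384*SS,512*SS),np.uint8); c,s=np.cos(a),np.sin(a); R=np.array([[c,-s,0],[s,c,0],[0,0,1]])
    for p in parts:
        q=proj(f,p@R.T+[x,y,z]); h=cv2.convexHull(((q+.5)*SS*16).astype(np.int32)); cv2.fillConvexPoly(m,h,1,shift=4)
    return m
def fit(f,mask,name,x,y,a,z=0,rot=True,occ=None):
    M=cv2.resize(mask.astype(np.uint8),None,fx=SS,fy=SS,interpolation=cv2.INTER_NEAREST)
    O=np.ones_like(M) if occ is None else 1-cv2.resize(occ.astype(np.uint8),None,fx=SS,fy=SS,interpolation=cv2.INTER_NEAREST)
    def cost(p):
        m=render(f,MODELS[name],p[0]/1000,p[1]/1000,np.radians(p[2]) if rot else a,z)&O
        return 1-(m&M).sum()/((m|M)&O).sum()
    best=None
    for da in ([0] if not rot else [-15,0,15]):
        r=minimize(cost,[x*1000,y*1000,np.degrees(a)+da],method="Nelder-Mead",options=dict(initial_simplex=np.array([x*1000,y*1000,np.degrees(a)+da])+np.array([[0,0,0],[6,0,0],[0,6,0],[0,0,8]]),maxiter=120))
        if best is None or r.fun<best.fun: best=r
    return best.x.round(2),1-best.fun
E
python3 - <<'E'
from fit import *
f=optics.grab_frame("wrist")
for n,x,y,a in [("v_cradle",.456,.319,-67),("seat_large",.455,.18,70),("pin_socket",.593,.318,0),("large_ring",.435,.068,0),("small_ring",.437,-.043,0)]:
    r=silhouettes(n,"wrist")
    if r: 
        res=fit(f,r[0]["mask"],n,x,y,np.radians(a),rot=n[0] in "vs"and n!="small_ring")
        print(n,round(r[0]["score"],2),res)
        if n=="v_cradle":
            p=res[0]; m=render(f,MODELS[n],p[0]/1000,p[1]/1000,np.radians(p[2]))[::SS,::SS]
            g=f["frame"].copy(); cs,_=cv2.findContours(m,cv2.RETR_EXTERNAL,2); cv2.drawContours(g,cs,-1,(0,0,255),1)
            b=f["frame"]; cv2.imwrite("pics/c6.png",cv2.resize(np.hstack([b[105:200,290:400],g[105:200,290:400]]),None,fx=3.6,fy=3.6,interpolation=cv2.INTER_CUBIC))
E
```

```text
seat_large 0.72 (array([457.18, 182.82,  69.28]), np.float64(0.646266505409301))
pin_socket 0.78 (array([595.36, 319.61,  -2.58]), np.float64(0.9457426566773695))
large_ring 0.94 (array([434.56,  67.35,   7.08]), np.float64(0.5563696008747949))
small_ring 0.85 (array([439.66, -44.06,   5.43]), np.float64(0.6273684210526316))
```

```bash
cat >> fit.py <<'E'
def hullmask(m):
    v,u=np.nonzero(m); o=np.zeros(m.shape,np.uint8); cv2.fillConvexPoly(o,cv2.convexHull(np.stack([u,v],1).astype(np.int32)),1); return o
def sil(n,cam,near,f,tries=4):
    for _ in range(tries):
        for r in silhouettes(n,cam):
            P=maskpts(f,r["mask"],.005).mean(0)
            if np.hypot(*(P-near))<.03: return r["mask"]
        f2=optics.grab_frame(cam)
def show(f,fn,items,crop,sc):
    g=f["frame"].copy()
    for n,p,z in items:
        m=render(f,MODELS[n],p[0]/1000,p[1]/1000,np.radians(p[2]),z)[::SS,::SS]
        cs,_=cv2.findContours(m,cv2.RETR_EXTERNAL,2); cv2.drawContours(g,cs,-1,(0,0,255),1)
    y0,y1,x0,x1=crop; b=f["frame"]
    cv2.imwrite("pics/"+fn,cv2.resize(np.hstack([b[y0:y1,x0:x1],g[y0:y1,x0:x1]]),None,fx=sc,fy=sc,interpolation=cv2.INTER_CUBIC))
E
python3 - <<'E'
from fit import *
f=optics.grab_frame("wrist")
m=sil("v_cradle","wrist",(.456,.319),f)
p,q=fit(f,m,"v_cradle",.456,.319,np.radians(-67)); print(p,q)
it=[("v_cradle",p,0)]
for n,x,y in [("large_ring",.435,.068),("small_ring",.437,-.043)]:
    m=sil(n,"wrist",(x,y),f)
    if m is not None: r=fit(f,hullmask(m),n,x,y,0,rot=False); print(n,r); it.append((n,r[0],0))
show(f,"c6.png",it,(105,200,290,400),3.6)
show(f,"c7.png",it,(105,200,60,200),2.8)
E
```

```text
[ 455.33  318.42 -158.39] 0.9213004214328717
large_ring (array([434.86,  66.87,   2.5 ]), np.float64(0.9574665069164578))
small_ring (array([439.58, -44.38,   4.58]), np.float64(0.9396477398694421))
```

View pics/c6.png

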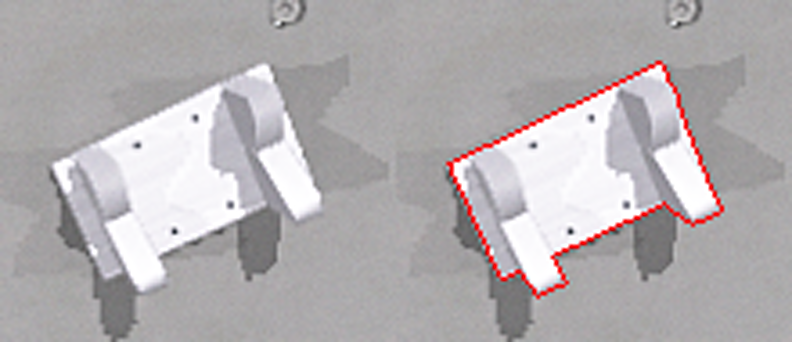

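```bash
python3 - <<'E'
from h import *
rows(0.4553,0.3184,0.12,111.6,10)
E
```

```text
t 9.35 step 21.9
[-0.5, 11.6, 18.5, np.float64(6.35)]
[0.8, 11.6, 18.5, np.float64(6.35)]
[2.1, 11.5, 18.5, np.float64(6.35)]
[3.3, 11.2, 18.5, np.float64(6.35)]
[4.5, 10.7, 18.5, np.float64(6.35)]
[5.7, 10.2, 18.5, np.float64(6.35)]
[6.8, 9.5, 18.5, np.float64(6.35)]
[7.8, 8.7, 18.5, np.float64(6.35)]
[8.7, 7.7, 18.5, np.float64(6.35)]
[9.5, 6.7, 18.5, np.float64(6.35)]
```

Request:
jog_arm --increments '[{"slide":[-0.5,11.5,18],"rotation":[0,0,6.4]},{"slide":[1,11.5,18],"rotation":[0,0,6.4]},{"slide":[2,11.5,18],"rotation":[0,0,6.4]},{"slide":[3.5,11,18],"rotation":[0,0,6.4]},{"slide":[4.5,10.5,18],"rotation":[0,0,6.4]},{"slide":[5.5,10,18],"rotation":[0,0,6.4]},{"slide":[7,9.5,18],"rotation":[0,0,6.3]},{"slide":[8,8.5,18],"rotation":[0,0,6.3]},{"slide":[8.5,8,18],"rotation":[0,0,6.3]},{"slide":[9.5,6.5,18],"rotation":[0,0,6.3]},{"slide":[0,0,0],"rotation":[0,0,0]},{"slide":[0,0,0],"rotation":[0,0,0]},{"slide":[0,0,0],"rotation":[0,0,0]}]'

```text
time: 10.43
tool_pos: [0.4554, 0.3177, 0.1263]
tool_rot: [0.0, 0.562, 0.827, 0.0]
contact_force: [0.7, 0.1, -3.4]
gripper_width: 0.177
```

```bash
python3 - <<'E'
from fit import *
plan(0.4553,0.3184,0.034,111.6)
f=save("wrist","w5.png")
f2=save("side","sd5.png"); cv2.imwrite("pics/c8.png",cv2.resize(f2["frame"][110:210,160:280],None,fx=5,fy=5,interpolation=cv2.INTER_CUBIC))
m=sil("v_cradle","wrist",(.456,.319),f)
E
```

```text
t 10.43 slide [ 0.7  0.1 92.3] rotz 0.1 yaw 111.65
```

View pics/w5.png

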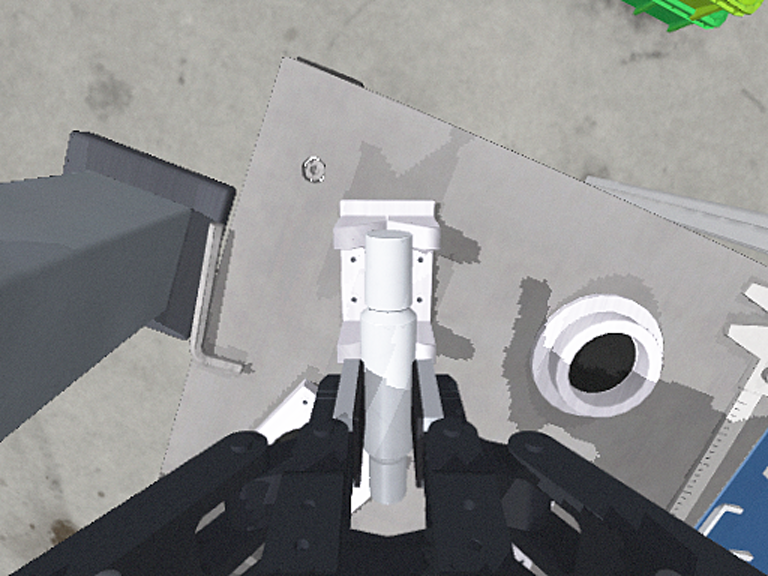

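View pics/c8.png

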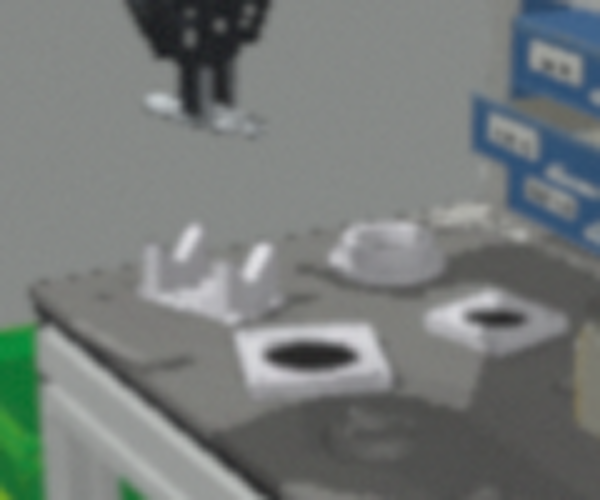

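Request:
jog_arm --increments '[{"slide":[0.5,0,25],"rotation":[0,0,0]},{"slide":[0,0,25],"rotation":[0,0,0]},{"slide":[0,0,20],"rotation":[0,0,0]},{"slide":[0,0,12],"rotation":[0,0,0]},{"slide":[0,0,6],"rotation":[0,0,0]},{"slide":[0,0,0],"rotation":[0,0,0]},{"slide":[0,0,0],"rotation":[0,0,0]}]'

```text
time: 11.17
tool_pos: [0.4556, 0.3186, 0.0384]
tool_rot: [0.0, 0.563, 0.827, 0.001]
contact_force: [0.3, -0.4, -2.6]
gripper_width: 0.179
```

Request:
jog_arm --increments '[{"slide":[0,0,1],"rotation":[0,0,0]},{"slide":[0,0,1],"rotation":[0,0,0]},{"slide":[0,0,0],"rotation":[0,0,0]}]'

```text
time: 11.42
tool_pos: [0.4554, 0.3186, 0.0363]
tool_rot: [0.0, 0.563, 0.827, 0.001]
contact_force: [0.3, 0.1, -1.7]
gripper_width: 0.177
```

Request:
jog_arm --increments '[{"slide":[0,0,1],"rotation":[0,0,0]},{"slide":[0,0,1],"rotation":[0,0,0]},{"slide":[0,0,0],"rotation":[0,0,0]}]'

```text
time: 11.67
tool_pos: [0.4547, 0.3182, 0.0332]
tool_rot: [-0.0, 0.563, 0.827, -0.0]
contact_force: [0.7, 0.1, -2.4]
gripper_width: 0.176
```

Request:
jog_arm --increments '[{"slide":[0,0,1],"rotation":[0,0,0]},{"slide":[0,0,0],"rotation":[0,0,0]}]'

```text
time: 11.83
tool_pos: [0.4548, 0.3183, 0.033]
tool_rot: [-0.0, 0.563, 0.827, -0.0]
contact_force: [-1.9, -0.9, 3.2]
gripper_width: 0.177
```

Request:
jog_arm --fingers 0.5 --increments '[{"slide":[0,0,0],"rotation":[0,0,0]},{"slide":[0,0,0],"rotation":[0,0,0]},{"slide":[0,0,0],"rotation":[0,0,0]},{"slide":[0,0,0],"rotation":[0,0,0]},{"slide":[0,0,-20],"rotation":[0,0,0]},{"slide":[0,0,-40],"rotation":[0,0,0]},{"slide":[0,0,-40],"rotation":[0,0,0]},{"slide":[0,0,0],"rotation":[0,0,0]},{"slide":[0,0,0],"rotation":[0,0,0]}]'

```text
time: 12.58
tool_pos: [0.4571, 0.3195, 0.1363]
tool_rot: [0.002, 0.563, 0.827, 0.003]
contact_force: [-0.3, -0.9, -1.4]
gripper_width: 0.499
```

```bash
python3 - <<'E'
from fit import *
f=save("wrist","w6.png"); print(state()["tool_pos"],yaw())
for r in silhouettes("plug_gauge","wrist")[:2]:
    P=maskpts(f,r["mask"],.034); (c,wh,an)=cv2.minAreaRect((P*1000).astype(np.float32)); e=np.linalg.eigh(np.cov(P.T))[1][:,1]
    print(r["score"],r["bbox"],c,wh,np.degrees(np.arctan2(e[1],e[0])))
E
```

```text
[0.45550683 0.31863366 0.13355953] 111.52894019741018
0.55 [244.3, 129.2, 265.8, 243.2] (455.23480224609375, 321.23736572265625) (17.957056045532227, 98.04408264160156) 111.24767071210323
```

View pics/w6.png

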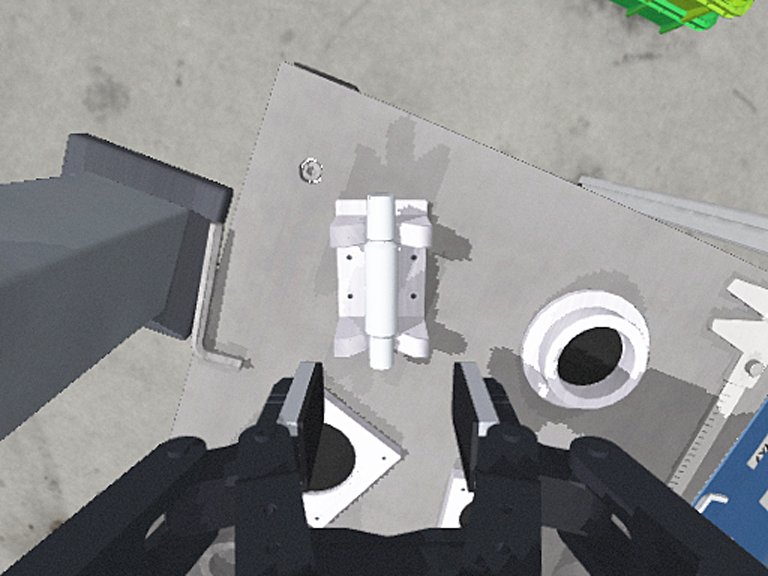

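```bash
cat >> fit.py <<'E'
def gauge(r=.008):
    t=np.linspace(0,2*np.pi,32,endpoint=False)
    c=lambda rr,y0,y1:np.r_[np.c_[rr*np.cos(t),0*t+y0,rr*np.sin(t)],np.c_[rr*np.cos(t),0*t+y1,rr*np.sin(t)]]
    return [c(r,-.0475,.0475)]
MODELS["plug_gauge"]=gauge(.0085)
E
python3 - <<'E'
from fit import *
f=optics.grab_frame("wrist")
m=None
for _ in range(3):
    rr=silhouettes("plug_gauge","wrist")
    if rr: m=rr[0]["mask"]; break
p,q=fit(f,m,"plug_gauge",.455,.319,np.radians(21.6),z=.034); print("gauge",p,q)
mc=sil("v_cradle","wrist",(.456,.319),f)
pc=None
if mc is not None:
    pc,q=fit(f,mc|m,"v_cradle",.455,.318,np.radians(-158.4+180)); print("cradle",pc,q)
ax=np.array([np.cos(np.radians(111.6)),np.sin(np.radians(111.6))])
for c in [np.array([455.33,318.42])]+([pc[:2]] if pc is not None else []): print("offset along",(p[:2]-c)@ax)
show(f,"c9.png",[("plug_gauge",p,.034),("v_cradle",[455.33,318.42,21.6],0)],(110,260,200,310),3.6)
E
```

```text
gauge [454.97 322.52  20.18] 0.8706531563674421
cradle [455.9  318.83  21.59] 0.9084688551956926
offset along 3.9446084311082674
offset along 3.7732310669243776
```

View pics/c9.png

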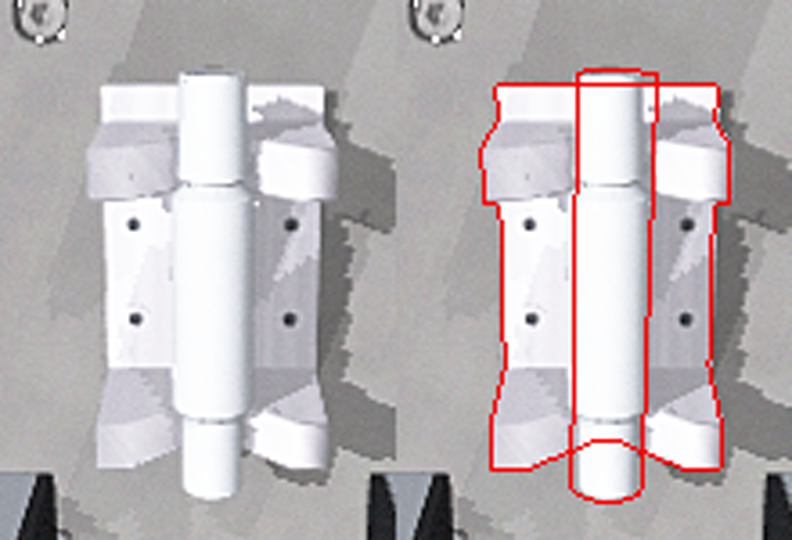

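Request:
jog_arm --increments '[{"slide":[0,0,30],"rotation":[0,0,0]},{"slide":[0,0,30],"rotation":[0,0,0]},{"slide":[0,0,30],"rotation":[0,0,0]},{"slide":[0,0,16],"rotation":[0,0,0]},{"slide":[0,0,8],"rotation":[0,0,0]},{"slide":[0,0,0],"rotation":[0,0,0]},{"slide":[0,0,0],"rotation":[0,0,0]}]'

```text
time: 13.42
tool_pos: [0.4546, 0.3182, 0.018]
tool_rot: [-0.0, 0.563, 0.827, -0.0]
contact_force: [1.0, 0.6, 0.9]
gripper_width: 0.498
```

Request:
jog_arm --fingers 0.0 --increments '[{"slide":[0,0,0],"rotation":[0,0,0]},{"slide":[0,0,0],"rotation":[0,0,0]},{"slide":[0,0,0],"rotation":[0,0,0]},{"slide":[0,0,0],"rotation":[0,0,0]},{"slide":[0,0,0],"rotation":[0,0,0]},{"slide":[0,0,0],"rotation":[0,0,0]},{"slide":[0,0,0],"rotation":[0,0,0]},{"slide":[0,0,0],"rotation":[0,0,0]}]'

```text
time: 14.08
tool_pos: [0.4546, 0.3184, 0.0202]
tool_rot: [-0.0, 0.563, 0.827, -0.0]
contact_force: [-5.5, -2.4, 7.0]
gripper_width: 0.186
```

Request:
jog_arm --increments '[{"slide":[0,0,-2],"rotation":[0,0,0]},{"slide":[0,0,-2],"rotation":[0,0,0]},{"slide":[-2,0,0],"rotation":[0,0,0]},{"slide":[-1.8,0,0],"rotation":[0,0,0]},{"slide":[0,0,0],"rotation":[0,0,0]},{"slide":[0,0,2],"rotation":[0,0,0]},{"slide":[0,0,1],"rotation":[0,0,0]},{"slide":[0,0,0.7],"rotation":[0,0,0]},{"slide":[0,0,0],"rotation":[0,0,0]}]'

```text
time: 14.83
tool_pos: [0.4564, 0.3147, 0.0205]
tool_rot: [-0.0, 0.563, 0.827, -0.001]
contact_force: [-6.6, -4.1, 11.6]
gripper_width: 0.187
```

Request:
jog_arm --fingers 0.5 --increments '[{"slide":[0,0,0],"rotation":[0,0,0]},{"slide":[0,0,0],"rotation":[0,0,0]},{"slide":[0,0,0],"rotation":[0,0,0]},{"slide":[0,0,0],"rotation":[0,0,0]},{"slide":[0,0,-30],"rotation":[0,0,0]},{"slide":[0,0,-40],"rotation":[0,0,0]},{"slide":[0,0,-40],"rotation":[0,0,0]},{"slide":[0,0,0],"rotation":[0,0,0]},{"slide":[0,0,0],"rotation":[0,0,0]}]'

```text
time: 15.58
tool_pos: [0.4584, 0.3159, 0.1324]
tool_rot: [0.002, 0.563, 0.827, 0.003]
contact_force: [-0.3, 0.7, 0.1]
gripper_width: 0.501
```

```bash
python3 - <<'E'
from fit import *
f=optics.grab_frame("wrist"); print(state()["tool_pos"],yaw())
m=None
for _ in range(3):
    rr=silhouettes("plug_gauge","wrist")
    if rr: m=rr[0]["mask"]; break
p,q=fit(f,m,"plug_gauge",.455,.319,np.radians(21.6),z=.034); print("gauge",p,q)
mc=sil("v_cradle","wrist",(.456,.319),f)
pc=None
if mc is not None:
    pc,q=fit(f,mc|m,"v_cradle",.455,.318,np.radians(-158.4+180)); print("cradle",pc,q)
ax=np.array([np.cos(np.radians(111.6)),np.sin(np.radians(111.6))])
for c in [np.array([455.33,318.42])]+([pc[:2]] if pc is not None else []): print("offset along",(p[:2]-c)@ax)
show(f,"c10.png",[("plug_gauge",p,.034)],(110,260,200,310),3.6)
E
```

```text
[0.45679702 0.31509429 0.12967083] 111.53411984403846
gauge [456.14 318.41  22.06] 0.8990455991516437
cradle [456.47 318.59  21.4 ] 0.9026593760519683
offset along -0.3074786525334639
offset along -0.04587866507388002
```

View pics/c10.png

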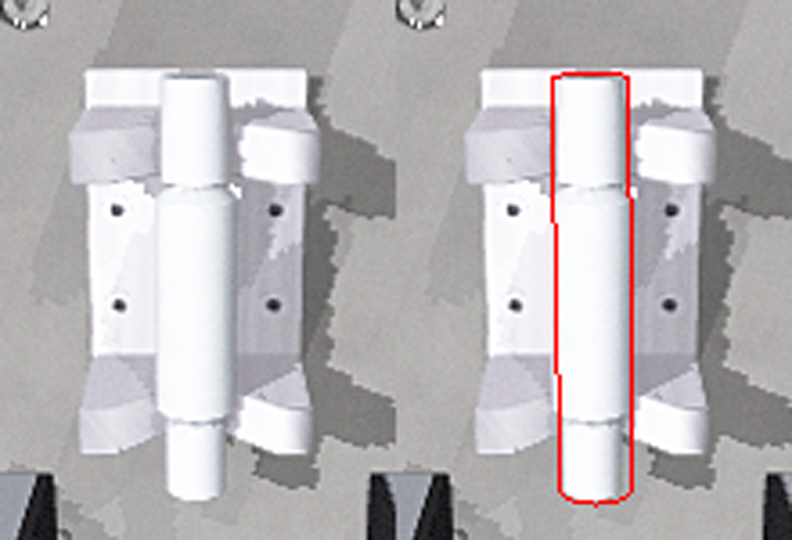

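```bash
python3 - <<'E'
from fit import *
f=optics.grab_frame("wrist")
m=sil("pin_socket","wrist",(.593,.319),f)
if m is not None:
    r=fit(f,hullmask(m),"pin_socket",.594,.319,0,rot=False);print(r)
    show(f,"c11.png",[("pin_socket",r[0],0)],(180,290,330,440),3.5)
rows(0.456,-0.205,0.20,90,15)
E
```

```text
(array([595.65, 319.52,   2.92]), np.float64(0.9774934997399896))
t 15.83 step 35.0
[-32.2, -12.6, -4.9, np.float64(1.44)]
[-32.5, -11.8, -4.9, np.float64(1.44)]
[-32.8, -11.0, -4.9, np.float64(1.44)]
[-33.1, -10.2, -4.9, np.float64(1.44)]
[-33.3, -9.3, -4.9, np.float64(1.44)]
[-33.5, -8.5, -4.9, np.float64(1.44)]
[-33.7, -7.7, -4.9, np.float64(1.44)]
[-33.9, -6.8, -4.9, np.float64(1.44)]
[-34.1, -6.0, -4.9, np.float64(1.44)]
[-34.2, -5.1, -4.9, np.float64(1.44)]
[-34.3, -4.3, -4.9, np.float64(1.44)]
[-34.4, -3.4, -4.9, np.float64(1.44)]
[-34.5, -2.5, -4.9, np.float64(1.44)]
[-34.6, -1.7, -4.9, np.float64(1.44)]
[-34.6, -0.8, -4.9, np.float64(1.44)]
```

View pics/c11.png

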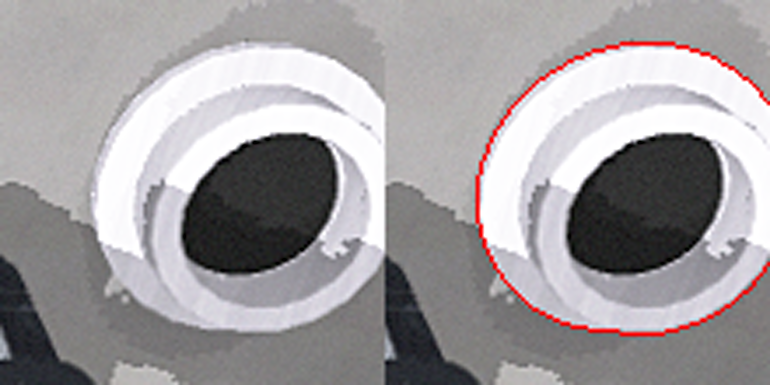

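Request:
jog_arm --increments '[{"slide":[-32,-12.5,-5],"rotation":[0,0,1.4]},{"slide":[-32.5,-12,-5],"rotation":[0,0,1.4]},{"slide":[-33,-11,-5],"rotation":[0,0,1.4]},{"slide":[-33,-10,-5],"rotation":[0,0,1.4]},{"slide":[-33.5,-9.5,-5],"rotation":[0,0,1.4]},{"slide":[-33.5,-8.5,-5],"rotation":[0,0,1.4]},{"slide":[-33.5,-7.5,-5],"rotation":[0,0,1.4]},{"slide":[-34,-7,-5],"rotation":[0,0,1.4]},{"slide":[-34,-6,-5],"rotation":[0,0,1.4]},{"slide":[-34,-5,-5],"rotation":[0,0,1.5]},{"slide":[-34,-4,-5],"rotation":[0,0,1.5]},{"slide":[-34.5,-3.5,-5],"rotation":[0,0,1.5]},{"slide":[-34.5,-2.5,-5],"rotation":[0,0,1.5]},{"slide":[-34.5,-1.5,-5],"rotation":[0,0,1.5]},{"slide":[-34.5,-1,-5],"rotation":[0,0,1.5]},{"slide":[0,0,0],"rotation":[0,0,0]},{"slide":[0,0,0],"rotation":[0,0,0]}]'

```text
time: 17.25
tool_pos: [0.458, -0.2045, 0.2024]
tool_rot: [-0.001, 0.709, 0.706, -0.0]
contact_force: [-0.1, 1.0, -0.7]
gripper_width: 0.5
```

```bash
python3 - <<'E'
from fit import *
f=save("wrist","w7.png"); print(state()["tool_pos"],yaw())
m=sil("centring_pin","wrist",(.458,-.215),f)
for r in place_of("centring_pin","wrist")[:3]: print(r["uv"],r["score"],onz(f,r["uv"],0))
if m is not None:
    p,q=fit(f,m,"centring_pin",.456,-.212,0,rot=False); print(p,q)
    plan(p[0]/1000,p[1]/1000,.034,90)
    show(f,"c12.png",[("centring_pin",p,0)],(100,230,200,320),3.2)
E
```

```text
[ 0.45799323 -0.2032527   0.20215146] 89.8693039807035
[362.2, 186.7] 0.72 [ 0.57737971 -0.22862333  0.        ]
[260.7, 170.0] 0.7 [ 0.46181889 -0.20897793  0.        ]
[ 462.93 -209.49   -7.8 ] 0.9730322804180863
t 17.4 slide [ -7.4   4.7 168.3] rotz 0.0 yaw 90.0
```

View pics/w7.png

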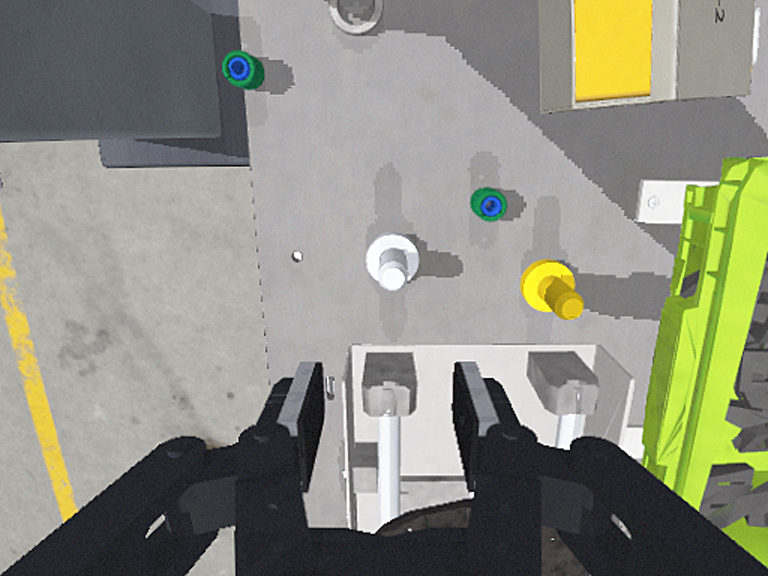

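View pics/c12.png

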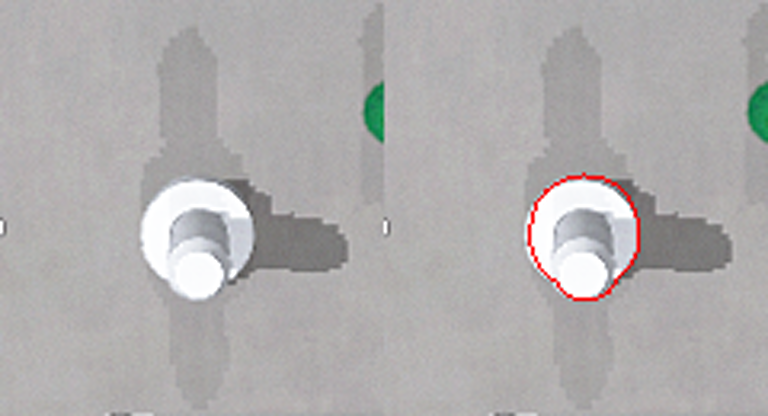

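Request:
jog_arm --increments '[{"slide":[-3,2,35],"rotation":[0,0,0]},{"slide":[-3,2,35],"rotation":[0,0,0]},{"slide":[0,0,30],"rotation":[0,0,0]},{"slide":[0,0,0],"rotation":[0,0,0]},{"slide":[0,0,0],"rotation":[0,0,0]}]'

```text
time: 17.82
tool_pos: [0.4613, -0.2073, 0.1016]
tool_rot: [-0.003, 0.707, 0.707, -0.0]
contact_force: [0.4, 0.2, 0.4]
gripper_width: 0.501
```

```bash
python3 - <<'E'
from fit import *
f=save("wrist","w8.png"); print(state()["tool_pos"],yaw())
m=sil("centring_pin","wrist",(.458,-.215),f)
if m is not None:
    p,q=fit(f,m,"centring_pin",.462,-.209,0,rot=False); print(p,q)
    plan(p[0]/1000,p[1]/1000,.034,90)
E
```

```text
[ 0.46284972 -0.20847501  0.10408663] 90.02353041742013
[ 462.32 -209.79    1.46] 0.9689263988600866
t 17.92 slide [-0.5 -1.4 71.6] rotz 0.0 yaw 90.01
```

View pics/w8.png

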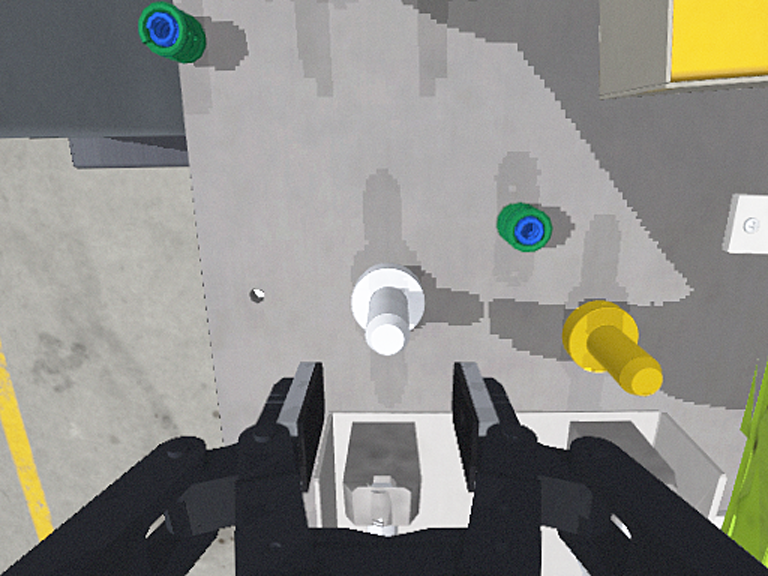

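Request:
jog_arm --increments '[{"slide":[-1,0,25],"rotation":[0,0,0]},{"slide":[0,0,25],"rotation":[0,0,0]},{"slide":[0,0,19],"rotation":[0,0,0]},{"slide":[0,0,0],"rotation":[0,0,0]},{"slide":[0,0,0],"rotation":[0,0,0]}]'

```text
time: 18.33
tool_pos: [0.4634, -0.2107, 0.0361]
tool_rot: [0.001, 0.707, 0.707, 0.0]
contact_force: [0.0, -0.2, 0.7]
gripper_width: 0.498
```

Request:
jog_arm --fingers 0.0 --increments '[{"slide":[0,0,0],"rotation":[0,0,0]},{"slide":[0,0,0],"rotation":[0,0,0]},{"slide":[0,0,0],"rotation":[0,0,0]},{"slide":[0,0,0],"rotation":[0,0,0]},{"slide":[0,0,0],"rotation":[0,0,0]},{"slide":[0,0,0],"rotation":[0,0,0]},{"slide":[0,0,0],"rotation":[0,0,0]}]'

```text
time: 18.92
tool_pos: [0.464, -0.2115, 0.0379]
tool_rot: [0.002, 0.707, 0.707, 0.0]
contact_force: [-3.8, 0.2, 6.1]
gripper_width: 0.24
```

Request:
jog_arm --increments '[{"slide":[0,0,-10],"rotation":[0,0,0]},{"slide":[0,0,-35],"rotation":[0,0,0]},{"slide":[0,0,-40],"rotation":[0,0,0]},{"slide":[0,0,-35],"rotation":[0,0,0]},{"slide":[38,0,0],"rotation":[0,0,0]},{"slide":[38,0,0],"rotation":[0,0,0]},{"slide":[38,0,0],"rotation":[0,0,0]},{"slide":[38,0,0],"rotation":[0,0,0]},{"slide":[38,0,0],"rotation":[0,0,0]},{"slide":[38,0,0],"rotation":[0,0,0]},{"slide":[38,0,0],"rotation":[0,0,0]},{"slide":[38,0,0],"rotation":[0,0,0]},{"slide":[35,22,0],"rotation":[0,0,0]},{"slide":[35,22,0],"rotation":[0,0,0]},{"slide":[35,22,0],"rotation":[0,0,0]},{"slide":[35,22,0],"rotation":[0,0,0]},{"slide":[35,22,0],"rotation":[0,0,0]},{"slide":[35,22,0],"rotation":[0,0,0]},{"slide":[0,0,0],"rotation":[0,0,0]},{"slide":[0,0,0],"rotation":[0,0,0]}]'

```text
time: 20.58
tool_pos: [0.5958, 0.3053, 0.1548]
tool_rot: [-0.0, 0.707, 0.708, -0.0]
contact_force: [-0.8, -0.7, -1.4]
gripper_width: 0.241
```

```bash
python3 - <<'E'
from fit import *
f=save("wrist","w9.png"); print(state()["tool_pos"],yaw())
plan(.5955,.3195,.08,90)
f2=optics.grab_frame("scene"); cv2.imwrite("pics/c13.png",cv2.resize(f2["frame"][90:220,150:290],None,fx=4.5,fy=4.5,interpolation=cv2.INTER_CUBIC))
E
```

```text
[0.59534144 0.30413745 0.15506691] 90.00006588146826
t 20.63 slide [15.4  0.2 75.1] rotz 0.0 yaw 90.0
```

View pics/w9.png

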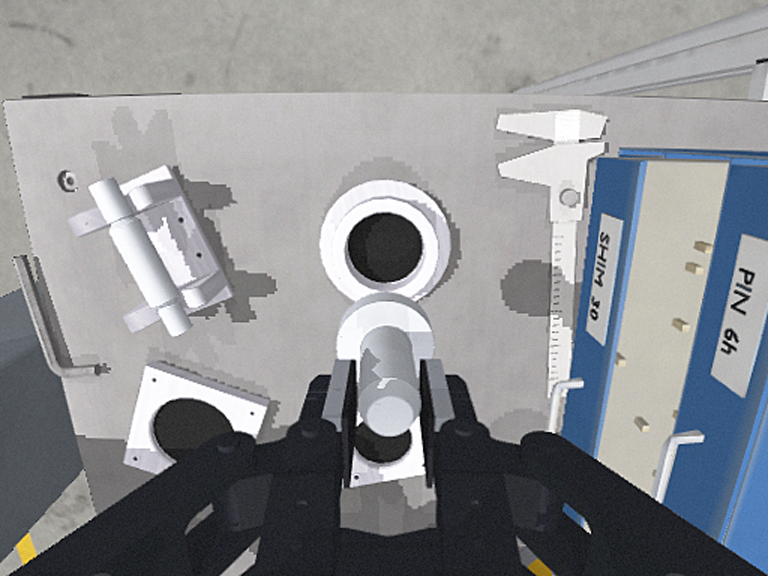

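View pics/c13.png

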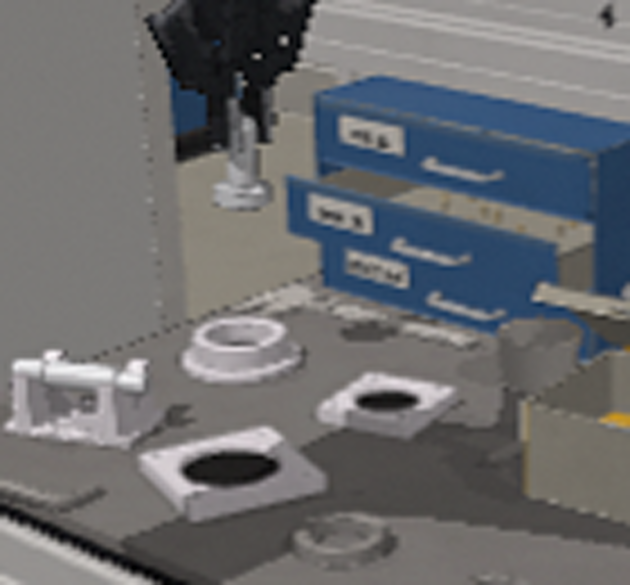

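Request:
jog_arm --increments '[{"slide":[7,0,20],"rotation":[0,0,0]},{"slide":[7,0,25],"rotation":[0,0,0]},{"slide":[0,0,25],"rotation":[0,0,0]},{"slide":[0,0,15],"rotation":[0,0,0]},{"slide":[0,0,0],"rotation":[0,0,0]},{"slide":[0,0,0],"rotation":[0,0,0]}]'

```text
time: 21.18
tool_pos: [0.5946, 0.3164, 0.0694]
tool_rot: [-0.0, 0.708, 0.706, -0.001]
contact_force: [-0.1, -0.5, -2.2]
gripper_width: 0.243
```

```bash
python3 - <<'E'
from fit import *
f=save("wrist","w10.png"); s=state();print(s["tool_pos"],yaw(),s["contact_force"])
show(f,"c14.png",[("centring_pin",[595.5,319.5,0],s["tool_pos"][2]-.037),("pin_socket",[595.5,319.5,0],0)],(100,320,180,340),2.4)
f2=optics.grab_frame("side"); cv2.imwrite("pics/c15.png",cv2.resize(f2["frame"][100:200,180:300],None,fx=5,fy=5,interpolation=cv2.INTER_CUBIC))
E
```

```text
[0.59584099 0.31701819 0.07111739] 89.88369883332521 [-0.22798719 -0.97212735 -0.43867299]
```

View pics/c14.png

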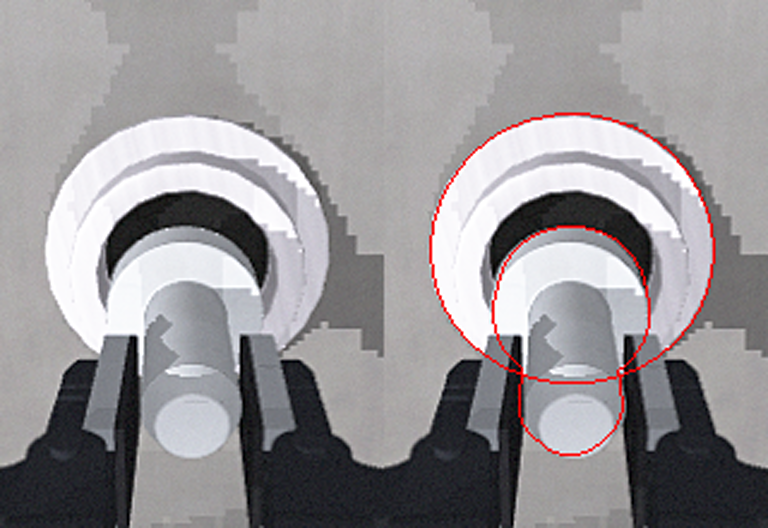

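View pics/c15.png

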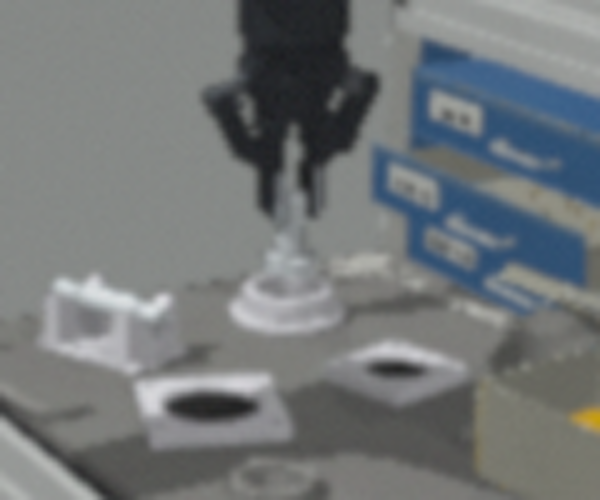

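Request:
jog_arm --increments '[{"slide":[0,0,8],"rotation":[0,0,0]},{"slide":[0,0,8],"rotation":[0,0,0]},{"slide":[0,0,5],"rotation":[0,0,0]},{"slide":[0,0,0],"rotation":[0,0,0]}]'

```text
time: 21.62
tool_pos: [0.594, 0.317, 0.0466]
tool_rot: [-0.001, 0.708, 0.707, -0.001]
contact_force: [-0.2, -0.4, -1.0]
gripper_width: 0.238
```

Request:
jog_arm --increments '[{"slide":[0,0,1.5],"rotation":[0,0,0]},{"slide":[0,0,1.5],"rotation":[0,0,0]},{"slide":[0,0,0],"rotation":[0,0,0]}]'

```text
time: 21.87
tool_pos: [0.5952, 0.3174, 0.0454]
tool_rot: [-0.0, 0.708, 0.707, -0.0]
contact_force: [-0.7, -0.2, -2.1]
gripper_width: 0.243
```

Request:
jog_arm --increments '[{"slide":[0,0,1],"rotation":[0,0,0]},{"slide":[0,0,1],"rotation":[0,0,0]},{"slide":[0,0,0],"rotation":[0,0,0]}]'

```text
time: 22.12
tool_pos: [0.5955, 0.3177, 0.0441]
tool_rot: [0.0, 0.708, 0.707, 0.0]
contact_force: [-0.2, 0.3, -0.0]
gripper_width: 0.243
```

Request:
jog_arm --increments '[{"slide":[0,0,1],"rotation":[0,0,0]},{"slide":[0,0,0],"rotation":[0,0,0]}]'

```text
time: 22.28
tool_pos: [0.5957, 0.318, 0.044]
tool_rot: [-0.0, 0.708, 0.707, 0.001]
contact_force: [-2.7, 0.4, 4.3]
gripper_width: 0.245
```

Request:
jog_arm --fingers 0.5 --increments '[{"slide":[0,0,0],"rotation":[0,0,0]},{"slide":[0,0,0],"rotation":[0,0,0]},{"slide":[0,0,0],"rotation":[0,0,0]},{"slide":[0,0,0],"rotation":[0,0,0]},{"slide":[0,0,-30],"rotation":[0,0,0]},{"slide":[0,0,-40],"rotation":[0,0,0]},{"slide":[0,0,-40],"rotation":[0,0,0]},{"slide":[0,0,-40],"rotation":[0,0,0]},{"slide":[-20,-20,-25],"rotation":[0,0,0]},{"slide":[-20,-20,-25],"rotation":[0,0,0]},{"slide":[-20,-20,0],"rotation":[0,0,0]},{"slide":[-20,-20,0],"rotation":[0,0,0]},{"slide":[0,0,0],"rotation":[0,0,0]},{"slide":[0,0,0],"rotation":[0,0,0]}]'

```text
time: 23.45
tool_pos: [0.5145, 0.2369, 0.2426]
tool_rot: [0.0, 0.708, 0.706, 0.0]
contact_force: [0.1, -0.0, -1.0]
gripper_width: 0.495
```

```bash
python3 - <<'E'
from fit import *
f=save("wrist","w11.png"); s=state();print(s["tool_pos"],yaw(),s["contact_force"])
for n,x,y,a in [("seat_large",.457,.182,69),("seat_small",.59,.172,45),("large_ring",.435,.067,0),("small_ring",.44,-.044,0)]:
    m=sil(n,"wrist",(x,y),f)
    if m is None: print(n,None); continue
    print(n,fit(f,hullmask(m),n,x,y,np.radians(a),rot=n[:4]=="seat"))
E
```

```text
[0.51519814 0.23743259 0.24269245] 89.9053887741388 [-0.12064119  1.13160028  0.22179219]
seat_large (array([458.09, 182.71,  68.79]), np.float64(0.9660234185909596))
seat_small (array([593.58, 178.93,  12.35]), np.float64(0.9733357193987116))
large_ring (array([457.77,  45.62,   7.37]), np.float64(0.05033205173016431))
small_ring (array([442.39, -43.97,   1.73]), np.float64(0.5581568744407993))
```

View pics/w11.png

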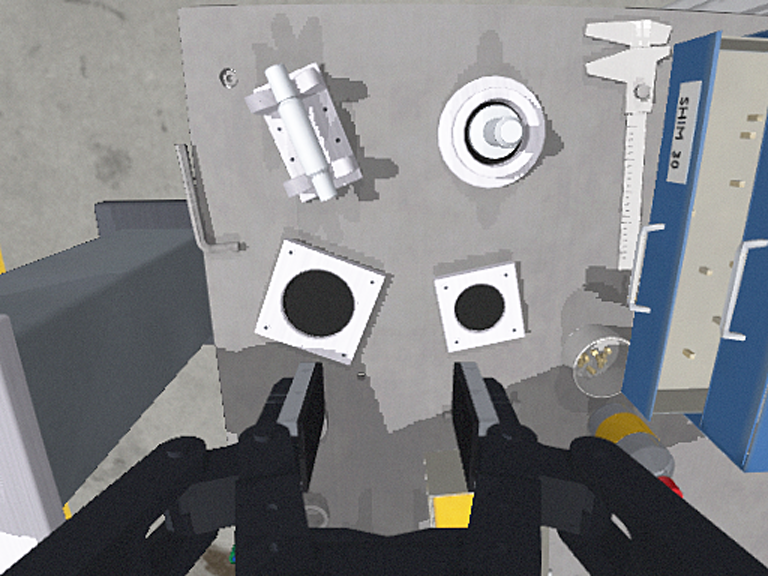

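Request:
jog_arm --fingers 0.8 --increments '[{"slide":[-28,-13,14],"rotation":[0,0,0]},{"slide":[-28,-13,14],"rotation":[0,0,0]},{"slide":[-28,-13,14],"rotation":[0,0,0]},{"slide":[-28,-13,14],"rotation":[0,0,0]},{"slide":[-28,-13,14],"rotation":[0,0,0]},{"slide":[-28,-14,14],"rotation":[0,0,0]},{"slide":[0,0,20],"rotation":[0,0,0]},{"slide":[0,0,0],"rotation":[0,0,0]},{"slide":[0,0,0],"rotation":[0,0,0]}]'

```text
time: 24.45
tool_pos: [0.4356, 0.0697, 0.1379]
tool_rot: [-0.001, 0.708, 0.707, -0.001]
contact_force: [0.3, 0.0, -0.1]
gripper_width: 0.801
```

```bash
python3 - <<'E'
from fit import *
f=save("wrist","w12.png"); s=state();print(s["tool_pos"],yaw(),s["contact_force"],s["gripper_width"])
for n,x,y in [("large_ring",.435,.067),("small_ring",.44,-.044)]:
    m=sil(n,"wrist",(x,y),f)
    if m is None: print(n,None); continue
    r=fit(f,hullmask(m),n,x,y,0,rot=False); print(n,r)
    if n[0]=="l": plan(r[0][0]/1000,r[0][1]/1000,.03,90)
E
```

```text
[0.43660122 0.07005454 0.13920868] 89.96503035186524 [ 0.20521981 -0.18042839  0.17516637] 0.8006603163296053
large_ring (array([434.58,  67.54,   3.72]), np.float64(0.9822736561732222))
t 24.55 slide [ -2.7  -2.5 109.9] rotz -0.0 yaw 89.99
small_ring (array([ 4.401e+02, -4.370e+01,  2.900e-01]), np.float64(0.9331763122476446))
```

View pics/w12.png

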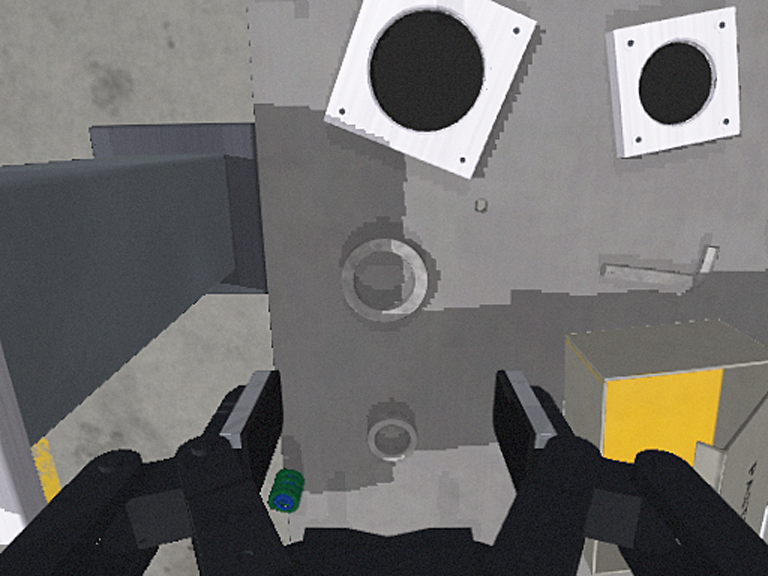

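Request:
jog_arm --fingers 0.7 --increments '[{"slide":[-2.5,-2,30],"rotation":[0,0,0]},{"slide":[0,0,35],"rotation":[0,0,0]},{"slide":[0,0,30],"rotation":[0,0,0]},{"slide":[0,0,20],"rotation":[0,0,0]},{"slide":[0,0,10],"rotation":[0,0,0]},{"slide":[0,0,0],"rotation":[0,0,0]},{"slide":[0,0,0],"rotation":[0,0,0]}]'

```text
time: 25.18
tool_pos: [0.435, 0.0675, 0.0147]
tool_rot: [0.0, 0.707, 0.707, 0.0]
contact_force: [0.2, 0.7, 0.3]
gripper_width: 0.698
```

Request:
jog_arm --increments '[{"slide":[0,0,3],"rotation":[0,0,0]},{"slide":[0,0,3],"rotation":[0,0,0]},{"slide":[0,0,0],"rotation":[0,0,0]}]'

```text
time: 25.43
tool_pos: [0.4348, 0.0672, 0.0085]
tool_rot: [0.001, 0.707, 0.707, 0.001]
contact_force: [-0.2, 0.2, -0.3]
gripper_width: 0.7
```

Request:
jog_arm --increments '[{"slide":[0,0,2],"rotation":[0,0,0]},{"slide":[0,0,2],"rotation":[0,0,0]},{"slide":[0,0,0],"rotation":[0,0,0]}]'

```text
time: 25.68
tool_pos: [0.4338, 0.0671, 0.0034]
tool_rot: [-0.0, 0.708, 0.707, -0.0]
contact_force: [-0.1, -0.1, -0.4]
gripper_width: 0.702
```

Request:
jog_arm --increments '[{"slide":[0,0,2],"rotation":[0,0,0]},{"slide":[0,0,2],"rotation":[0,0,0]},{"slide":[0,0,0],"rotation":[0,0,0]}]'

```text
time: 25.93
tool_pos: [0.4335, 0.0671, -0.0009]
tool_rot: [-0.0, 0.708, 0.707, -0.0]
contact_force: [-1.2, 0.6, -0.2]
gripper_width: 0.702
```

```bash
python3 - <<'E'
from fit import *
f=save("wrist","w13.png"); s=state();print(s["tool_pos"],yaw(),s["contact_force"],s["gripper_width"])
f2=optics.grab_frame("side"); cv2.imwrite("pics/c16.png",cv2.resize(f2["frame"][150:240,190:310],None,fx=5,fy=5,interpolation=cv2.INTER_CUBIC))
E
```

```text
[ 0.43364593  0.06714147 -0.00073031] 89.93036970178221 [-0.48169299  0.15746972 -0.07624917] 0.6992885764660046
```

View pics/w13.png

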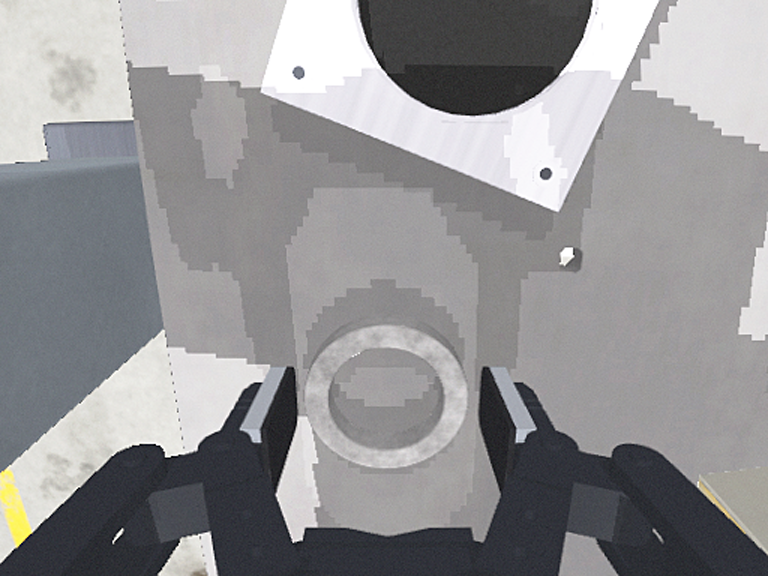

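View pics/c16.png

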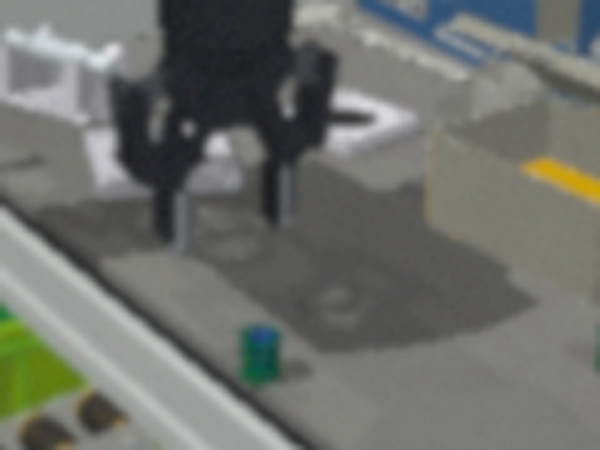

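Request:
jog_arm --increments '[{"slide":[0,0,2],"rotation":[0,0,0]},{"slide":[0,0,1],"rotation":[0,0,0]},{"slide":[0,0,0],"rotation":[0,0,0]}]'

```text
time: 26.28
tool_pos: [0.4337, 0.0672, -0.0037]
tool_rot: [-0.0, 0.708, 0.707, -0.0]
contact_force: [-0.4, -0.8, -1.1]
gripper_width: 0.698
```

Request:
jog_arm --increments '[{"slide":[0,0,1.5],"rotation":[0,0,0]},{"slide":[0,0,0],"rotation":[0,0,0]}]'

```text
time: 26.45
tool_pos: [0.434, 0.0671, -0.0049]
tool_rot: [0.0, 0.708, 0.707, 0.0]
contact_force: [0.1, 0.6, -0.4]
gripper_width: 0.701
```

Request:
jog_arm --increments '[{"slide":[0,0,1.5],"rotation":[0,0,0]},{"slide":[0,0,0],"rotation":[0,0,0]}]'

```text
time: 26.62
tool_pos: [0.4343, 0.0671, -0.0051]
tool_rot: [-0.0, 0.707, 0.707, -0.0]
contact_force: [-6.3, 0.0, 11.8]
gripper_width: 0.702
```

Request:
jog_arm --increments '[{"slide":[0,0,-5],"rotation":[0,0,0]},{"slide":[0,0,-2.5],"rotation":[0,0,0]},{"slide":[0,0,0],"rotation":[0,0,0]},{"slide":[0,0,0],"rotation":[0,0,0]}]'

```text
time: 26.95
tool_pos: [0.4341, 0.0671, 0.0012]
tool_rot: [0.0, 0.708, 0.707, 0.0]
contact_force: [0.2, -0.0, 0.1]
gripper_width: 0.702
```

Request:
jog_arm --fingers 0.0 --increments '[{"slide":[0,0,0],"rotation":[0,0,0]},{"slide":[0,0,0],"rotation":[0,0,0]},{"slide":[0,0,0],"rotation":[0,0,0]},{"slide":[0,0,0],"rotation":[0,0,0]},{"slide":[0,0,0],"rotation":[0,0,0]},{"slide":[0,0,0],"rotation":[0,0,0]}]'

```text
time: 27.45
tool_pos: [0.4341, 0.0672, 0.0017]
tool_rot: [-0.0, 0.708, 0.707, -0.0]
contact_force: [-2.6, -0.9, 5.3]
gripper_width: 0.568
```

Request:
jog_arm --increments '[{"slide":[0,0,-5],"rotation":[0,0,0]},{"slide":[0,0,-10],"rotation":[0,0,0]},{"slide":[0,0,-25],"rotation":[0,0,0]},{"slide":[0,0,0],"rotation":[0,0,0]}]'

```text
time: 27.78
tool_pos: [0.437, 0.0671, 0.0454]
tool_rot: [0.003, 0.707, 0.707, 0.003]
contact_force: [0.7, -0.3, 0.8]
gripper_width: 0.567
```

```bash
python3 - <<'E'
from fit import *
f=save("wrist","w14.png"); s=state();print(s["tool_pos"],yaw(),s["contact_force"],s["gripper_width"])
f2=optics.grab_frame("side"); cv2.imwrite("pics/c17.png",cv2.resize(f2["frame"][150:240,190:310],None,fx=5,fy=5,interpolation=cv2.INTER_CUBIC))
E
```

```text
[0.43633274 0.06712514 0.04394775] 89.93320006212593 [ 0.26166469  0.14076808 -1.55059163] 0.5681604291872754
```

View pics/w14.png

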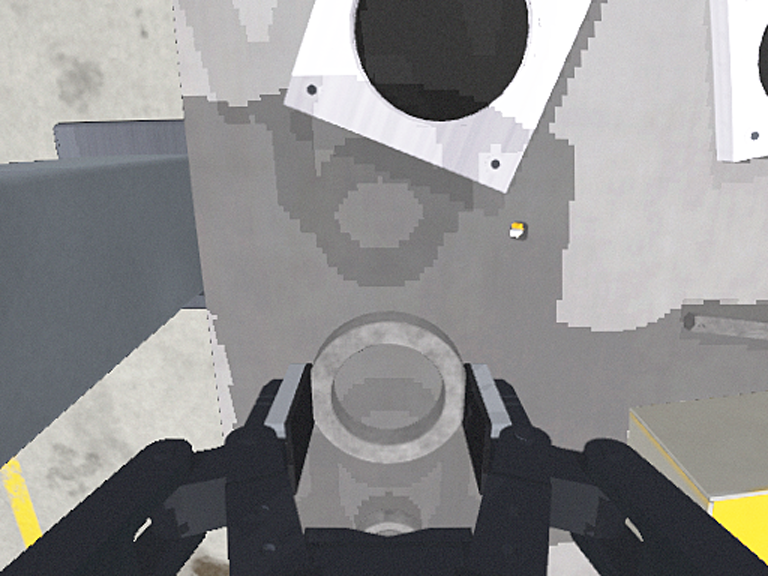

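View pics/c17.png

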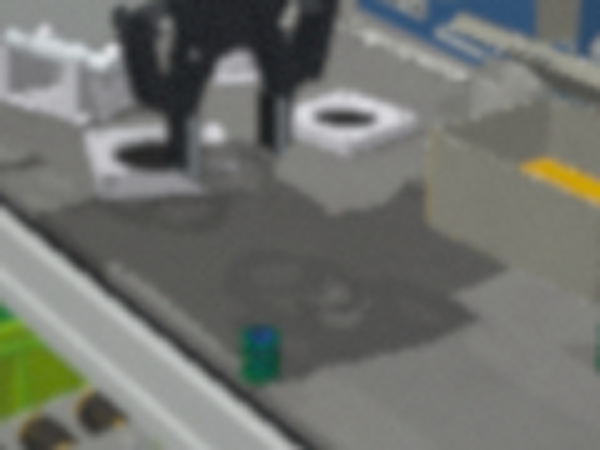

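Request:
jog_arm --increments '[{"slide":[20,4,0],"rotation":[0,0,0]},{"slide":[32,6,0],"rotation":[0,0,0]},{"slide":[32,6,0],"rotation":[0,0,0]},{"slide":[32,6,0],"rotation":[0,0,0]},{"slide":[0,0,0],"rotation":[0,0,0]},{"slide":[0,0,0],"rotation":[0,0,0]},{"slide":[0,0,0],"rotation":[0,0,0]}]'

```text
time: 28.47
tool_pos: [0.455, 0.1828, 0.0399]
tool_rot: [-0.0, 0.707, 0.707, -0.001]
contact_force: [-0.1, -1.4, -1.8]
gripper_width: 0.567
```

```bash
python3 - <<'E'
from fit import *
f=save("wrist","w15.png"); s=state();print(s["tool_pos"],yaw(),s["contact_force"],s["gripper_width"])
plan(.458,.1827,.044)
show(f,"c18.png",[("seat_large",[458.1,182.7,68.8],0),("large_ring",[458,182.7,0],.043)],(130,340,160,360),1.9)
E
```

```text
[0.45517304 0.1823825  0.04011181] 89.90799843619308 [ 0.36096593  0.45510609 -1.20126266] 0.5705016065242967
t 28.52 slide [ 0.3  2.8 -3.9] rotz 0 yaw 89.91
```

View pics/c18.png

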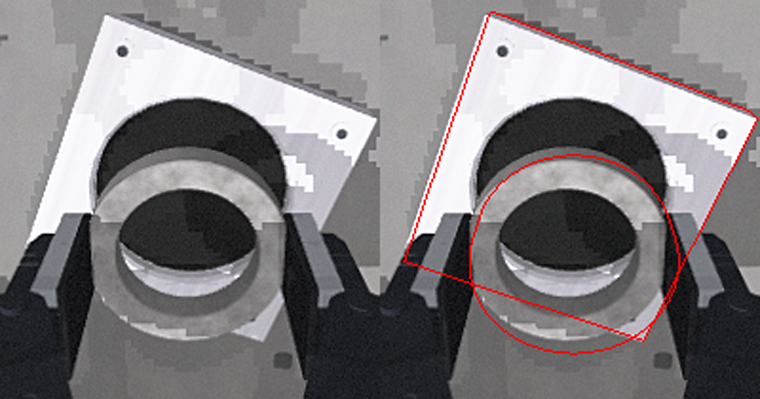

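Request:
jog_arm --increments '[{"slide":[0.3,2.8,0],"rotation":[0,0,0]},{"slide":[0,0,12],"rotation":[0,0,0]},{"slide":[0,0,8],"rotation":[0,0,0]},{"slide":[0,0,0],"rotation":[0,0,0]},{"slide":[0,0,0],"rotation":[0,0,0]}]'

```text
time: 28.93
tool_pos: [0.4577, 0.1828, 0.0197]
tool_rot: [-0.001, 0.708, 0.706, -0.001]
contact_force: [0.3, -0.8, -0.7]
gripper_width: 0.573
```

```bash
python3 - <<'E'
from fit import *
f=save("wrist","w16.png"); s=state();print(s["tool_pos"],yaw(),s["contact_force"],s["gripper_width"])
show(f,"c19.png",[("seat_large",[458.1,182.7,68.8],0),("large_ring",[458,182.7,0],s["tool_pos"][2]-.0015)],(130,340,160,360),1.9)
E
```

```text
[0.45831457 0.1830268  0.02033764] 89.90157163343801 [ 0.33155272 -1.67174795 -0.11687099] 0.566763120068369
```

View pics/c19.png

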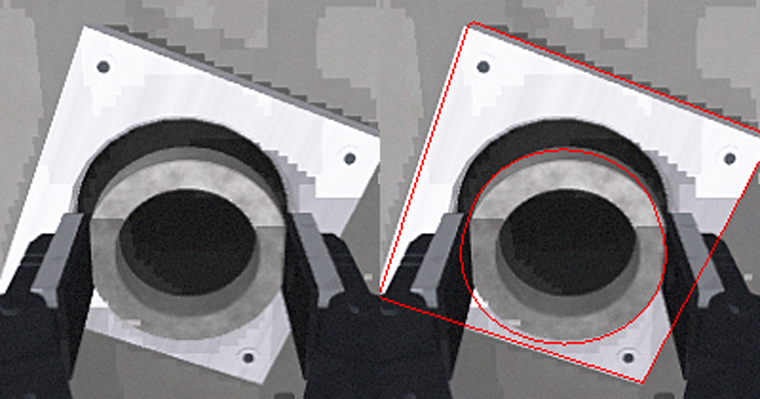

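Request:
jog_arm --increments '[{"slide":[0,-0.8,5],"rotation":[0,0,0]},{"slide":[0,0,4],"rotation":[0,0,0]},{"slide":[0,0,2],"rotation":[0,0,0]},{"slide":[0,0,0],"rotation":[0,0,0]}]'

```text
time: 29.32
tool_pos: [0.4575, 0.1833, 0.0094]
tool_rot: [-0.0, 0.707, 0.707, -0.001]
contact_force: [-0.4, 0.2, -0.4]
gripper_width: 0.568
```

Request:
jog_arm --increments '[{"slide":[0,0,1],"rotation":[0,0,0]},{"slide":[0,0,0],"rotation":[0,0,0]}]'

```text
time: 29.48
tool_pos: [0.4581, 0.1835, 0.009]
tool_rot: [-0.0, 0.708, 0.707, -0.0]
contact_force: [-0.4, -0.4, -0.1]
gripper_width: 0.569
```

Request:
jog_arm --increments '[{"slide":[0,0,1],"rotation":[0,0,0]},{"slide":[0,0,0],"rotation":[0,0,0]}]'

```text
time: 29.65
tool_pos: [0.4581, 0.1834, 0.0081]
tool_rot: [0.0, 0.708, 0.707, 0.0]
contact_force: [0.2, 0.2, -1.1]
gripper_width: 0.566
```

Request:
jog_arm --increments '[{"slide":[0,0,1],"rotation":[0,0,0]},{"slide":[0,0,0],"rotation":[0,0,0]}]'

```text
time: 29.82
tool_pos: [0.4583, 0.1835, 0.0073]
tool_rot: [0.0, 0.708, 0.707, 0.0]
contact_force: [-0.0, 0.0, -0.7]
gripper_width: 0.564
```

Request:
jog_arm --increments '[{"slide":[0,0,1],"rotation":[0,0,0]},{"slide":[0,0,0],"rotation":[0,0,0]}]'

```text
time: 29.98
tool_pos: [0.4585, 0.1835, 0.0073]
tool_rot: [0.0, 0.708, 0.707, -0.0]
contact_force: [-4.2, -0.5, 7.0]
gripper_width: 0.569
```

Request:
jog_arm --fingers 0.75 --increments '[{"slide":[0,0,0],"rotation":[0,0,0]},{"slide":[0,0,0],"rotation":[0,0,0]},{"slide":[0,0,0],"rotation":[0,0,0]},{"slide":[0,0,-10],"rotation":[0,0,0]},{"slide":[0,0,-30],"rotation":[0,0,0]},{"slide":[0,0,-40],"rotation":[0,0,0]},{"slide":[0,0,-30],"rotation":[0,0,0]},{"slide":[0,0,0],"rotation":[0,0,0]},{"slide":[0,0,0],"rotation":[0,0,0]}]'

```text
time: 30.73
tool_pos: [0.46, 0.1839, 0.1194]
tool_rot: [0.002, 0.708, 0.707, 0.003]
contact_force: [0.6, -0.1, -0.8]
gripper_width: 0.75
```

```bash
python3 - <<'E'
from fit import *
f=save("wrist","w17.png"); s=state();print(s["tool_pos"],yaw(),s["contact_force"],s["gripper_width"])
m=sil("large_ring","wrist",(.458,.183),f)
for z in (.005,.010):
    if m is not None: print(z,fit(f,hullmask(m),"large_ring",.458,.183,0,z=z,rot=False))
show(f,"c20.png",[("seat_large",[458.1,182.7,68.8],0),("large_ring",[458,182.7,0],.005)],(110,300,160,360),1.9)
plan(.440,-.044,.12,90)
E
```

```text
[0.45844403 0.18350439 0.11708788] 89.93191702826344 [-0.6881152   0.12910172 -0.58273842] 0.7556267235095794
0.005 (array([460.31, 183.9 ,  -4.33]), np.float64(0.9749456830237428))
0.01 (array([460.37, 185.12,  -3.26]), np.float64(0.9456157933551425))
t 30.83 slide [-227.3  -17.2   -4.5] rotz -0.1 yaw 89.93
```

View pics/c20.png

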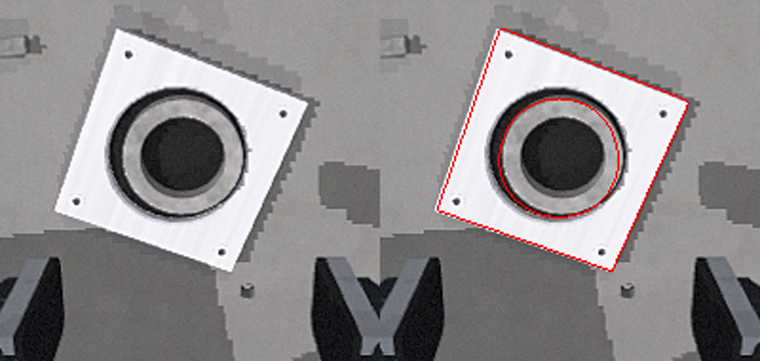

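Request:
jog_arm --fingers 0.5 --increments '[{"slide":[-25,-3,0],"rotation":[0,0,0]},{"slide":[-38,-3,0],"rotation":[0,0,0]},{"slide":[-38,-3,0],"rotation":[0,0,0]},{"slide":[-38,-3,0],"rotation":[0,0,0]},{"slide":[-38,-3,0],"rotation":[0,0,0]},{"slide":[-30,-2,0],"rotation":[0,0,0]},{"slide":[-20,0,0],"rotation":[0,0,0]},{"slide":[0,0,0],"rotation":[0,0,0]},{"slide":[0,0,0],"rotation":[0,0,0]}]'

```text
time: 31.58
tool_pos: [0.4395, -0.0439, 0.1143]
tool_rot: [-0.002, 0.708, 0.706, -0.001]
contact_force: [-1.1, 0.3, -1.3]
gripper_width: 0.501
```

```bash
python3 - <<'E'
from fit import *
f=save("wrist","w18.png"); s=state();print(s["tool_pos"],yaw(),s["contact_force"],s["gripper_width"])
m=sil("small_ring","wrist",(.44,-.044),f)
p,q=fit(f,hullmask(m),"small_ring",.44,-.044,0,rot=False); print(p,q)
plan(p[0]/1000,p[1]/1000,.01,90)
E
```

```text
[ 0.4397536  -0.0431307   0.11452127] 89.88088702396233 [-0.12466853  0.15432132 -0.14352669] 0.501311404679512
[439.6  -43.5    2.71] 0.9698058635347736
t 31.68 slide [ -0.8  -0.4 104.8] rotz -0.0 yaw 89.95
```

View pics/w18.png

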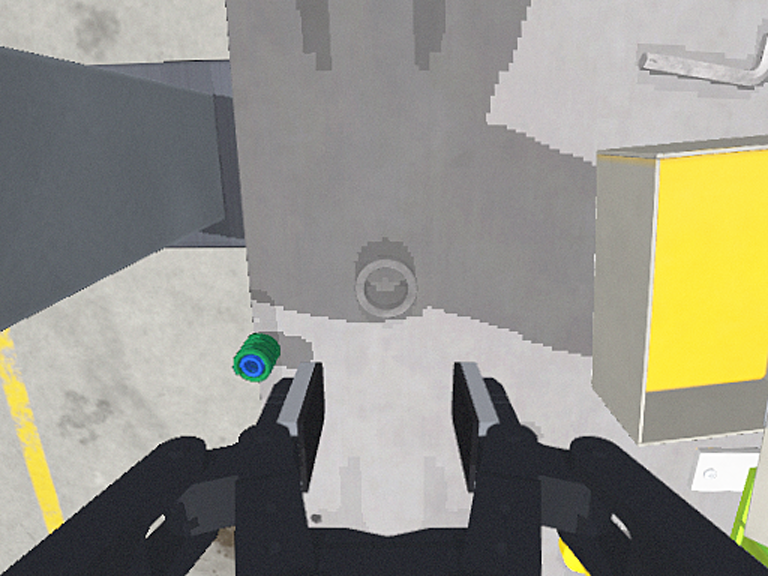

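Request:
jog_arm --increments '[{"slide":[-0.5,0,30],"rotation":[0,0,0]},{"slide":[0,0,35],"rotation":[0,0,0]},{"slide":[0,0,27],"rotation":[0,0,0]},{"slide":[0,0,12],"rotation":[0,0,0]},{"slide":[0,0,6],"rotation":[0,0,0]},{"slide":[0,0,0],"rotation":[0,0,0]},{"slide":[0,0,0],"rotation":[0,0,0]}]'

```text
time: 32.27
tool_pos: [0.4412, -0.0434, 0.0065]
tool_rot: [0.0, 0.707, 0.707, 0.0]
contact_force: [-0.1, 0.5, 0.2]
gripper_width: 0.499
```

Request:
jog_arm --increments '[{"slide":[0,0,2],"rotation":[0,0,0]},{"slide":[0,0,1.5],"rotation":[0,0,0]},{"slide":[0,0,0],"rotation":[0,0,0]}]'

```text
time: 32.52
tool_pos: [0.4415, -0.0442, 0.0034]
tool_rot: [0.001, 0.707, 0.707, 0.0]
contact_force: [0.3, 0.5, 0.4]
gripper_width: 0.499
```

Request:
jog_arm --increments '[{"slide":[0,0,1.5],"rotation":[0,0,0]},{"slide":[0,0,0],"rotation":[0,0,0]}]'

```text
time: 32.68
tool_pos: [0.441, -0.0442, 0.0014]
tool_rot: [0.0, 0.708, 0.707, 0.0]
contact_force: [0.1, 0.1, 0.5]
gripper_width: 0.5
```

Request:
jog_arm --increments '[{"slide":[0,0,1.5],"rotation":[0,0,0]},{"slide":[0,0,0],"rotation":[0,0,0]}]'

```text
time: 32.85
tool_pos: [0.4407, -0.0441, -0.0005]
tool_rot: [-0.0, 0.708, 0.707, -0.0]
contact_force: [0.3, -0.2, -0.1]
gripper_width: 0.501
```

Request:
jog_arm --increments '[{"slide":[0,0,1.5],"rotation":[0,0,0]},{"slide":[0,0,0],"rotation":[0,0,0]}]'

```text
time: 33.02
tool_pos: [0.441, -0.0442, -0.0018]
tool_rot: [0.0, 0.708, 0.707, 0.0]
contact_force: [0.7, -0.2, 0.2]
gripper_width: 0.499
```

Request:
jog_arm --increments '[{"slide":[0,0,1.2],"rotation":[0,0,0]},{"slide":[0,0,0],"rotation":[0,0,0]}]'

```text
time: 33.18
tool_pos: [0.4411, -0.0442, -0.0019]
tool_rot: [-0.0, 0.707, 0.707, -0.0]
contact_force: [-5.9, 1.2, 11.7]
gripper_width: 0.498
```

Request:
jog_arm --increments '[{"slide":[0,0,-5],"rotation":[0,0,0]},{"slide":[0,0,-3.7],"rotation":[0,0,0]},{"slide":[0,0,0],"rotation":[0,0,0]},{"slide":[0,0,0],"rotation":[0,0,0]}]'

```text
time: 33.52
tool_pos: [0.441, -0.0441, 0.0058]
tool_rot: [0.0, 0.708, 0.707, 0.0]
contact_force: [0.6, 0.7, 0.5]
gripper_width: 0.501
```

Request:
jog_arm --fingers 0.0 --increments '[{"slide":[0,0,0],"rotation":[0,0,0]},{"slide":[0,0,0],"rotation":[0,0,0]},{"slide":[0,0,0],"rotation":[0,0,0]},{"slide":[0,0,0],"rotation":[0,0,0]},{"slide":[0,0,0],"rotation":[0,0,0]},{"slide":[0,0,0],"rotation":[0,0,0]}]'

```text
time: 34.02
tool_pos: [0.4407, -0.0441, 0.006]
tool_rot: [-0.0, 0.707, 0.707, -0.0]
contact_force: [-2.5, 0.4, 5.7]
gripper_width: 0.343
```

Request:
jog_arm --increments '[{"slide":[0,0,-5],"rotation":[0,0,0]},{"slide":[0,0,-10],"rotation":[0,0,0]},{"slide":[0,0,-25],"rotation":[0,0,0]},{"slide":[0,0,-30],"rotation":[0,0,0]},{"slide":[0,0,0],"rotation":[0,0,0]},{"slide":[0,0,0],"rotation":[0,0,0]}]'

```text
time: 34.52
tool_pos: [0.4426, -0.0445, 0.0782]
tool_rot: [0.002, 0.708, 0.707, 0.001]
contact_force: [-0.9, -0.4, -0.7]
gripper_width: 0.344
```

```bash
python3 - <<'E'
from fit import *
f=save("wrist","w19.png"); s=state();print(s["tool_pos"],yaw(),s["contact_force"],s["gripper_width"])
plan(.5936,.179,.07,90)
E
```

```text
[ 0.44119316 -0.04415088  0.07637469] 89.9327443277705 [ 0.32698601 -0.25530353 -0.83582765] 0.34124538893884787
t 34.57 slide [223.3 152.1   6.4] rotz -0.1 yaw 89.93
```

View pics/w19.png

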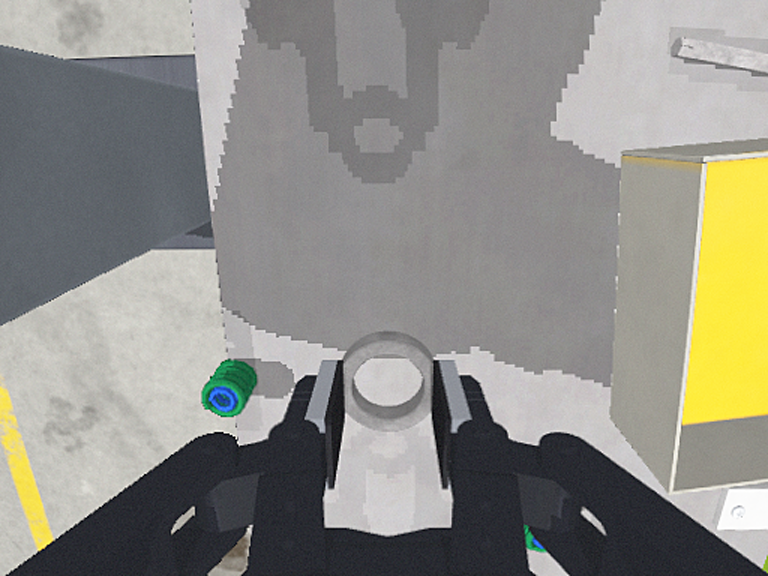

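Request:
jog_arm --increments '[{"slide":[20,0,-10],"rotation":[0,0,0]},{"slide":[38,0,-10],"rotation":[0,0,0]},{"slide":[38,0,0],"rotation":[0,0,0]},{"slide":[38,0,0],"rotation":[0,0,0]},{"slide":[29,20,0],"rotation":[0,0,0]},{"slide":[15,33,0],"rotation":[0,0,0]},{"slide":[15,33,0],"rotation":[0,0,0]},{"slide":[15,33,0],"rotation":[0,0,0]},{"slide":[15,33,0],"rotation":[0,0,0]},{"slide":[0,0,20],"rotation":[0,0,0]},{"slide":[0,0,20],"rotation":[0,0,0]},{"slide":[0,0,0],"rotation":[0,0,0]},{"slide":[0,0,0],"rotation":[0,0,0]}]'

```text
time: 35.65
tool_pos: [0.5904, 0.1783, 0.0522]
tool_rot: [-0.002, 0.708, 0.707, -0.003]
contact_force: [-0.1, 0.1, -0.2]
gripper_width: 0.344
```

```bash
python3 - <<'E'
from fit import *
f=save("wrist","w20.png"); s=state();print(s["tool_pos"],yaw(),s["contact_force"],s["gripper_width"])
plan(.5936,.179,.03)
show(f,"c21.png",[("seat_small",[593.6,178.9,12.4],0),("small_ring",[593.6,178.9,0],s["tool_pos"][2]-.006)],(130,340,160,360),1.9)
E
```

```text
[0.5917237  0.17848772 0.05412801] 89.92815284299107 [0.10220813 0.42175249 0.51401554] 0.3406681039350754
t 35.7 slide [ 0.5  1.9 24.1] rotz 0 yaw 89.93
```

View pics/c21.png

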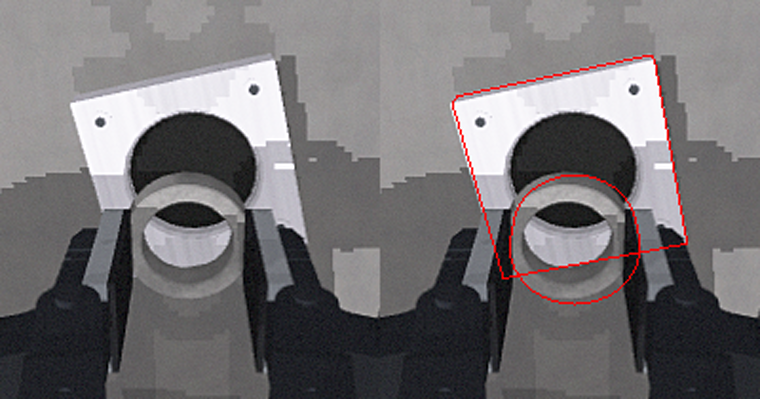

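Request:
jog_arm --increments '[{"slide":[0.3,1.2,10],"rotation":[0,0,0]},{"slide":[0,0,12],"rotation":[0,0,0]},{"slide":[0,0,6],"rotation":[0,0,0]},{"slide":[0,0,0],"rotation":[0,0,0]},{"slide":[0,0,0],"rotation":[0,0,0]}]'

```text
time: 36.12
tool_pos: [0.5936, 0.1789, 0.0268]
tool_rot: [-0.0, 0.708, 0.707, -0.001]
contact_force: [-0.4, 0.1, -1.4]
gripper_width: 0.338
```

```bash
python3 - <<'E'
from fit import *
f=save("wrist","w21.png"); s=state();print(s["tool_pos"],yaw(),s["contact_force"],s["gripper_width"])
show(f,"c22.png",[("seat_small",[593.6,178.9,12.4],0),("small_ring",[593.6,178.9,0],s["tool_pos"][2]-.006)],(130,340,160,360),1.9)
E
```

```text
[0.59420752 0.17899141 0.02757318] 89.92652978385328 [-0.60583398  0.03088807 -1.156887  ] 0.34237010412674584
```

View pics/c22.png

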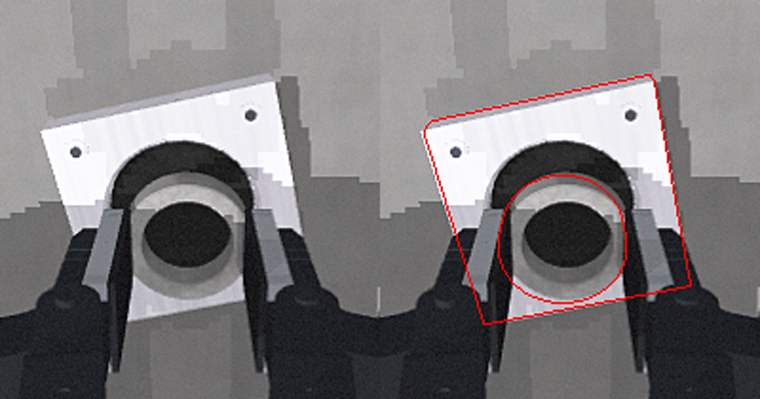

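Request:
jog_arm --increments '[{"slide":[0,-1.5,5],"rotation":[0,0,0]},{"slide":[0,0,5],"rotation":[0,0,0]},{"slide":[0,0,3],"rotation":[0,0,0]},{"slide":[0,0,0],"rotation":[0,0,0]}]'

```text
time: 36.5
tool_pos: [0.592, 0.1789, 0.0135]
tool_rot: [-0.001, 0.708, 0.707, -0.001]
contact_force: [-0.6, 0.2, -0.8]
gripper_width: 0.34
```

Request:
jog_arm --increments '[{"slide":[0,0,1],"rotation":[0,0,0]},{"slide":[0,0,1],"rotation":[0,0,0]},{"slide":[0,0,0],"rotation":[0,0,0]}]'

```text
time: 36.75
tool_pos: [0.5928, 0.179, 0.0125]
tool_rot: [-0.0, 0.708, 0.707, -0.0]
contact_force: [-0.5, 0.2, -1.1]
gripper_width: 0.343
```

Request:
jog_arm --increments '[{"slide":[0,0,1],"rotation":[0,0,0]},{"slide":[0,0,0],"rotation":[0,0,0]}]'

```text
time: 36.92
tool_pos: [0.5928, 0.1791, 0.0116]
tool_rot: [0.0, 0.708, 0.707, 0.0]
contact_force: [-0.5, -0.7, -0.6]
gripper_width: 0.339
```

Request:
jog_arm --increments '[{"slide":[0,0,1],"rotation":[0,0,0]},{"slide":[0,0,0],"rotation":[0,0,0]}]'

```text
time: 37.08
tool_pos: [0.593, 0.1791, 0.0111]
tool_rot: [0.0, 0.708, 0.707, 0.0]
contact_force: [-1.8, -0.5, 2.3]
gripper_width: 0.342
```

Contact at the expected height (TCP 11 mm). Releasing and retreating for an overview.

Request:
jog_arm --fingers 0.5 --increments '[{"slide":[0,0,0],"rotation":[0,0,0]},{"slide":[0,0,0],"rotation":[0,0,0]},{"slide":[0,0,0],"rotation":[0,0,0]},{"slide":[0,0,0],"rotation":[0,0,0]},{"slide":[0,0,-10],"rotation":[0,0,0]},{"slide":[0,0,-30],"rotation":[0,0,0]},{"slide":[0,0,-40],"rotation":[0,0,0]},{"slide":[0,0,-40],"rotation":[0,0,0]},{"slide":[10,-25,-25],"rotation":[0,0,0]},{"slide":[10,-25,-25],"rotation":[0,0,0]},{"slide":[15,-25,-25],"rotation":[0,0,0]},{"slide":[0,0,0],"rotation":[0,0,0]},{"slide":[0,0,0],"rotation":[0,0,0]},{"slide":[0,0,0],"rotation":[0,0,0]}]'

```text
time: 38.25
tool_pos: [0.5178, 0.214, 0.2056]
tool_rot: [0.0, 0.707, 0.707, 0.0]
contact_force: [0.0, -0.6, -0.6]
gripper_width: 0.503
```

```bash
python3 - <<'E'
from fit import *
f=save("wrist","w22.png"); s=state();print(s["tool_pos"],yaw(),s["contact_force"],s["gripper_width"])
for n,x,y,z in [("small_ring",.593,.179,.005),("large_ring",.459,.183,.005)]:
    m=sil(n,"wrist",(x,y),f)
    if m is None: print(n,None); continue
    for zz in (z,z+.005): print(n,zz,fit(f,hullmask(m),n,x,y,0,z=zz,rot=False))
b=f["frame"][20:250,100:400]; cv2.imwrite("pics/c23.png",cv2.resize(b,None,fx=2.6,fy=2.6,interpolation=cv2.INTER_CUBIC))
f2=optics.grab_frame("scene"); cv2.imwrite("pics/c24.png",cv2.resize(f2["frame"][130:270,130:400],(780,404),interpolation=cv2.INTER_CUBIC))
E
```

```text
[0.51763902 0.21361738 0.204506  ] 89.90957000854316 [-0.15529496 -0.04718373 -0.35844874] 0.5040118469966336
small_ring 0.005 (array([594.67, 179.61,   7.28]), np.float64(0.9312940422805893))
small_ring 0.01 (array([593.52, 181.17,  -4.2 ]), np.float64(0.9112707959072093))
large_ring 0.005 (array([460.09, 183.8 ,   1.73]), np.float64(0.9747552447552448))
large_ring 0.01 (array([460.92, 185.42,  -3.61]), np.float64(0.9639124027554062))
```

View pics/c23.png

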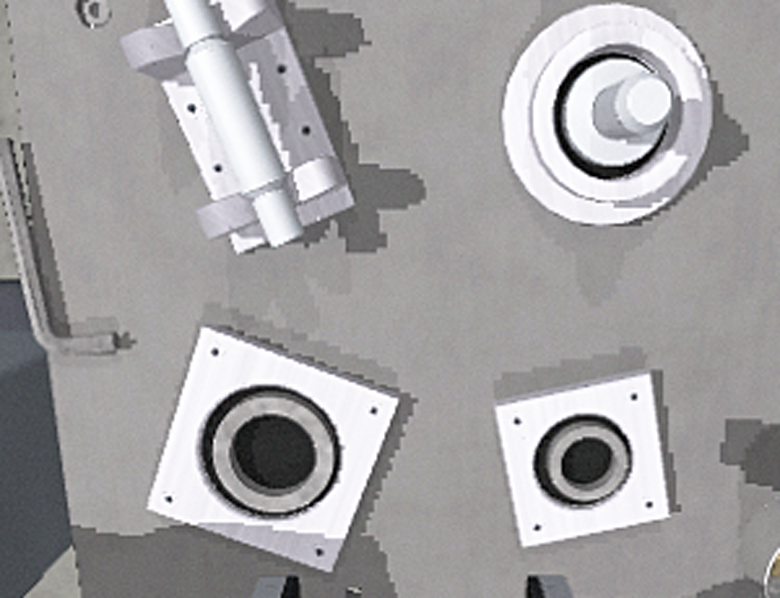

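View pics/c24.png

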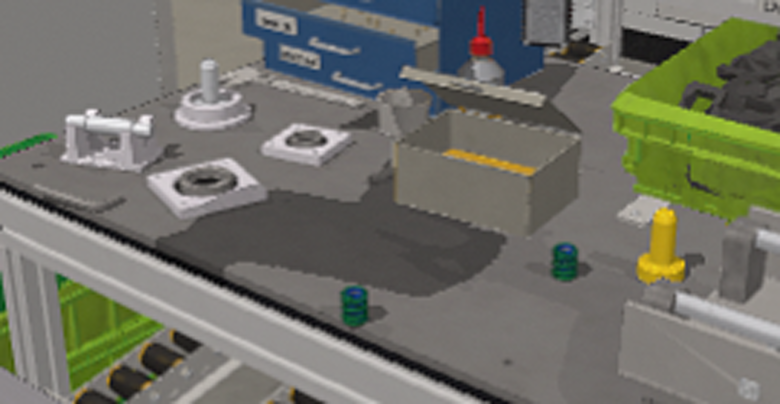

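```bash
python3 - <<'E'
from plant import manip,state
print(state()["time"]); print(manip.job_done())
E
```

```text
38.45
the job is handed in; nothing more can be done
None
```

I put all four pieces away in the order asked: gauge, pin, large ring, small ring. I handed the job in at 38.5 s; the hand-in gives no verdict.

**Plug gauge:** It lies in both V-saddles, less than 0.5 mm off the middle by fit. The first placing was about 4 mm off the middle, so I gripped it again and shifted it.

**Centring pin:** The steel pin stands upright in the socket. I felt it touch down before letting go, and I left the yellow look-alike alone.

**Large ring:** It lies flat in its pocket, about 2 mm off centre by the image fit, against 5 mm of room all round. At touchdown the fingertips may just have met the plate, which would mean a drop of under 1 mm. The final image fits the pocket floor height better than 5 mm higher (0.975 against 0.964).

**Small ring:** It lies flat in its pocket, about 1 mm off centre. The image fit again favours the pocket floor, less clearly (0.93 against 0.91), but contact came at the height expected for the floor.

**Last checks:** Both springs were still standing where they were, and nothing had fallen. The contact forces I read stayed under about 14 N, and the gripper was clear of everything at hand-in.

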